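Fit the amber filter in the detector head and clamp it

ROBOT

A 7-joint arm with a two-finger parallel gripper is mounted at the origin on the work surface. World frame = base frame: x ahead of the robot, y to its left, z up, the work surface at z = 0. Lengths are in m, angles in degrees, forces in N, time in s.
With the tool pointing down it reaches from about 0.425 to 0.875 m from the base axis. Payload 4.7 kg.
Tool frame: the origin (TCP) lies at the very end of the fingers, on their centre line; the grasp point (between the pads) lies 19 mm behind it; z points along the fingers, y is the direction in which the jaws open and shut (so a half turn about z gives the same grasp; the last joint's range is limited). The gripper opens to 87 mm and grips with 3 to 60 N. Pads are 19 mm wide; open, the fingers measure 117 mm over their backs; the gripper's body (75 mm by 190 mm) begins 51 mm behind the grasp point.
Start: joints at [75.12, 18.392, -4.016, 83.108, 1.295, 78.541, -3.26], TCP at [0.176, -0.626, 0.223] pointing down, gripper open.
Joint ranges: [-163.93, 163.93], [-17.29, 119.83], [-79.2, 71.16], [3.27, 140.29], [-89.18, 269.18], [5.43, 117.66], [-154.24, 154.24]. Speed limits (degrees/s): [147.25, 147.25, 180, 180, 180, 180, 180].

INTERFACE

Orientations are given as [roll, pitch, yaw] about the fixed x, y, z axes, in that order (R = Rz(yaw) Ry(pitch) Rx(roll)).
In Python, from cell import monitor, read_camera, camera_info, env, look_for gives the robot as it stands.
- The arm moves only by the tool servo_tool, never from a script. Its argument "commands" is one flat list of numbers, 6 for each row, row after row: the shift along the tool's x, y, z in mm, then the turn, a rotation vector about the tool's x, y, z in degrees. A call has 1 to 10 rows; each row shifts and turns the commanded pose from where the row before left it, along the tool's axes as they then stand; what a row does not reach is not made up. A row lasts 1/10 s, in which the tool goes at most 50 mm and 8.59 degrees, less where a joint would pass 70% of its speed; a pose out of reach is approached as far as the arm can. A call is refused whole if a number of a shift passes 50 or a number of a turn 8.59, either way. A call with a gripper value outside its range is refused whole. "jaw" is the finger opening in mm, from 0 to 87, set as the call begins (left out, the last holds). The fingers move at their own pace and stop on an object; "newtons" is the grip in N (left out, the last holds). Time passes only in rows, so rows that do not move let the fingers close. It gives the time, the measured TCP pose, the force and the opening at its end, in the units of the state.
- monitor.get_obs(): the state, without advancing time (a new reading comes with each control period).
- read_camera(name): name is "scene" or "top" or "wrist"; returns (picture, depth): 420x560x3 uint8, red, green, blue; 420x560 float32, m along the optical axis (not along the pixel's ray), 0 where there is no reading.
- camera_info(name): a dict with "camera_matrix" (3x3 intrinsics, pixels), "R" (3x3) and "t" (3): a world point X has camera coordinates R X + t; the wrist camera has in their place "T_tool_cam" (4x4, takes a point from camera to tool coordinates, whose origin is the TCP and whose axes are the flange's). Camera axes: x right, y down, z forward; pixel columns grow to the right and rows downward; lengths in m; the calibration is good to about 2 mm. A picture is of the moment at which its call begins: read the wrist's pose just before it. camera_info takes no time and is no camera call.
- env.sign_off(): hands the job in, once; it reports no verdict.
Trained networks look in the newest picture that a camera, given by its name, has taken for a name from the list of things; names that differ only in an ending like _2 or _b are one class to them, and where a whole thing is asked for, a point or a joint stands for the part that bears it (a point fixed in the world has none). Each returns a list of dicts, best first, with "conf" (0 to 1); they miss things now and then, are a little off and sometimes report something else, mostly with a low value. They report only what shows in the picture. A call takes as long as a camera call.
- look_for(camera, label): "box" ([left, top, width, height] in pixels, round what is visible of it).
The state is a dict: "time_s": time; "qpos": joint angles; "joint_velocities": joint speeds; "effort": joint torques, N m; "tool_pos": TCP position; "tool_rot": TCP orientation; "force": force on the tool from outside, world axes, zero at the start; "wrist_torque": the same for the moment, N m; "grip_width": finger opening in m.
Only numpy, scipy, OpenCV 4.12 (cv2) and the standard library are available. Lean on these libraries where they do the work, as an engineer would, in place of code of your own. Each camera call takes 0.05 s, during which the arm holds its last target.

TASK

Fit the amber filter to the detector head: drop the aluminium spacer ring into the barrel, then the amber filter on top of it. Swing the blue yoke fully home over the barrel and turn its brass retaining ring clockwise by the red-pinned lever until it firmly clamps the filter, without forcing it. Leave the green filter and the other things on the bench where they are.

Things in the scene. Friction and masses are not known exactly. Their poses are not given: they have to be found in the camera images.
- barrel_floor (a point): Centre of the flat floor of the detector head's round barrel (open upwards, bore 44 mm, 22 mm deep, outer diameter 60 mm). The head is a white case, 200 x 210 mm, 50 mm tall, fixed to the bench (x, y and yaw vary), with the grey barrel standing on it; this floor is 60 mm above the bench. z is up; the pivot post lies along this frame's +y.
- barrel_rim (a point): Centre of the barrel's mouth at the top of its rim, 82 mm above the bench, 22 mm above barrel_floor. The spacer sits wholly inside; the filter on it stands 8 mm proud of the rim. Same axes as barrel_floor.
- pivot (a point): Point on the vertical axis of the yoke's pivot post (steel, 24 mm diameter, top 92 mm above the bench), at rim height, 85 mm from the barrel's axis along +y of the head. Same axes as barrel_floor. The yoke's hub round it is 30 mm in diameter and its top is 32 mm above the rim.
- yoke (a joint): Swing of the blue yoke about the pivot post, rad: 0 = fully home against its stop, the ring right over the barrel; grows anticlockwise seen from above as it opens (starts 1.3 to 1.8). The yoke's arm points from the pivot to the ring: along the head's -y at 0, along the head's +x at 1.57. It stays where it is left; about 0.25 N m swings it.
- yoke_arm (a point): Middle of the yoke's straight arm, 38 mm from the pivot axis and 20 mm above the rim: a blue bar 16 mm wide, 14 mm tall, its underside 13 mm above the rim. To either side of this point there are about 20 mm of free bar before the hub and before the 52 mm round boss that carries the brass ring (boss axis 85 mm from the pivot, 13 to 27 mm above the rim).
- screw (a joint): Turn of the brass retaining ring in the yoke, rad: 0 = screwed right up, grows clockwise seen from above (starts 0 to 0.3) up to 2.4. The ring goes down 4 mm per rad (coarse thread) and stays where it is left; about 0.08 N m turns it. With spacer and filter seated it meets the filter at about 1.9 and clamps it firmly from about 2.1.
- ring_face (a point): Centre of the underside of the brass retaining ring (nose 36 mm in diameter, its bore glazed with a dark grey window), 15.6 mm above the rim when screwed right up. Its flange, 56 mm across and 8 mm thick, lies 26 to 34 mm above this point, with the lever on it.
- lever_pin (a point): Point on the axis of the upright red pin at the end of the ring's lever, 45 mm from the ring's axis: pin 10 mm in diameter, this point is 9 mm below its top and 16 mm above the lever's top. With the yoke home and screw at 0 it lies 1.0 rad anticlockwise (from above) of the head's -y direction as seen from the barrel's axis; it turns and sinks with the ring. Pushing the pin clockwise also holds the yoke against its stop.
- spacer: Aluminium spacer: bright round ring, its bore glazed flush with a dark grey window, 40 mm outside, 16 mm tall, chamfered foot; origin in the centre of its underside, z up. Lies on the blue mat (3 mm thick).
- amber_filter: Amber filter: round black cell with an amber glass top, 40 mm diameter, 14 mm tall, chamfered foot; origin in the centre of its underside, z up. Lies on the blue mat.
- green_filter: Green filter, the same cell with a green top; not wanted, stays where it lies on the blue mat.
- mat: Blue mat, 130 x 290 x 3 mm, fixed to the bench; origin in the centre of its underside. The three round parts lie in a row along its y axis, 90 mm apart, in any order.
- jar: Small amber glass jar with a blue cap, 48 mm diameter, 65 mm tall, near the far side of the bench; stays. Origin in the centre of its underside.
- flask: Clear glass bottle with a red cap, 56 mm diameter, 100 mm tall; stays. Origin in the centre of its underside.
- wipes: Green box of wipes, 110 x 120 x 50 mm; stays. Origin in the centre of its underside.

How it is judged:
By the outcome, as a careful person would: the job done as asked, in the order asked, and still so for the second after the job is handed in, with the robot touching nothing.
It also fails if it takes over 70 s, if anything falls off the work surface, if the arm or the gripper's body presses on something with over 40 N, if the wrist force passes 120 N, or if a joint passes its speed limit or range.

## Working session

There is one attempt and no reset: what is moved stays moved. The work goes in short steps, Python scripts to look and compute and a tool call to move; the robot and the scene stay as the last step left them, time stands still between calls to the robot, and variables do not carry over. Pictures are saved under pics/ and viewed, and the job is handed in when it is done.

Besides the shell and the picture viewer there is one more tool, called as name(argument=value, ...) on one line, values as JSON. servo_tool: Moves the arm, as the interface text tells. Its arguments: {"type":"object","properties":{"commands":{"type":"array","items":{"type":"number"}},"jaw":{"type":"number"},"newtons":{"type":"number"}},"required":["commands"]}

```bash
ls; mkdir -p pics; python3 - <<'E'
from cell import monitor, read_camera, camera_info, env, look_for
import cv2
o=monitor.get_obs();print(o)
for c in ["scene","top"]:
    im,d=read_camera(c); cv2.imwrite(f"pics/{c}0.png",im[:,:,::-1])
    i=camera_info(c);print(c,i)
    for l in ["barrel_rim","yoke","lever_pin","spacer","amber_filter","green_filter","mat","jar","flask","wipes"]:
        try: print(l,[(r['box'],round(r['conf'],2)) for r in look_for(c,l)][:2])
        except Exception as e: print(l,e)
print(camera_info("wrist"))
print(monitor.get_obs()['time_s'])
E
```

```text
pics
{'time_s': 0.0, 'qpos': array([75.11957453, 18.43974113, -4.01448117, 83.17517393,  1.29758539,
       78.54079867, -3.26170643]), 'joint_velocities': array([ 0.01596127, -0.00694316, -0.03227488, -0.02213717,  0.07287729,
        0.05121961,  0.01740082]), 'effort': array([ 1.17017862e-03, -4.91285348e+01, -4.03574500e-01, -3.12524235e+01,
       -6.42375438e-02,  4.35809931e-02,  1.84777609e-04]), 'tool_pos': array([ 0.17553609, -0.62527157,  0.22145128]), 'tool_rot': array([-1.79889670e+02,  8.63278283e-03,  1.56880024e+01]), 'force': array([ 0.46396385,  0.03122682, -0.17338359]), 'wrist_torque': array([ 0.06464302,  0.04088544, -0.04441299]), 'grip_width': 0.0871806307289058}
scene {'camera_matrix': array([[391.30614789,   0.        , 277.65813033],
       [  0.        , 391.30614789, 209.06394735],
       [  0.        ,   0.        ,   1.        ]]), 'R': array([[ 0.81088086,  0.5850442 ,  0.01398277],
       [ 0.43396744, -0.58511265, -0.68506602],
       [-0.39261241,  0.56157499, -0.72834678]]), 't': array([-0.48609824, -0.15101285,  1.24881331])}
barrel_rim [([235.2, 1
[... 1235 characters left out ...]
mat [([327.6, 211.0, 107.6, 62.0], 0.7)]
jar [([298.7, 156.2, 17.8, 22.4], 0.79)]
flask [([124.7, 187.3, 20.5, 21.7], 0.96)]
wipes [([348.1, 137.6, 56.4, 54.1], 0.77)]
{'camera_matrix': array([[360.92191762,   0.        , 278.7980369 ],
       [  0.        , 360.92191762, 205.23227233],
       [  0.        ,   0.        ,   1.        ]]), 'T_tool_cam': array([[ 1.20050646e-03, -9.55092432e-01, -2.96305594e-01,
         8.10234442e-02],
       [ 9.99998786e-01,  1.44105268e-03, -5.93419474e-04,
        -1.02200067e-03],
       [ 9.93762419e-04, -2.96304522e-01,  9.55093002e-01,
        -1.62080575e-01],
       [ 0.00000000e+00,  0.00000000e+00,  0.00000000e+00,
         1.00000000e+00]])}
1.1
```

View pics/scene0.png

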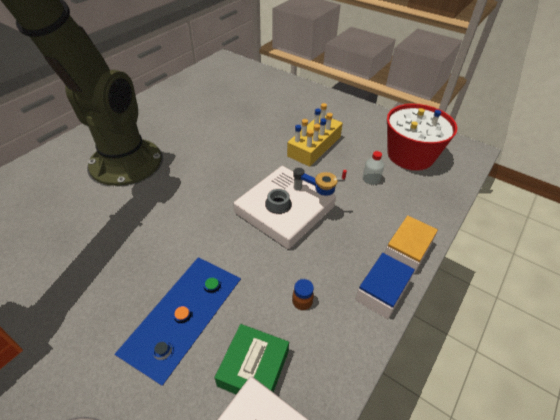

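View pics/top0.png

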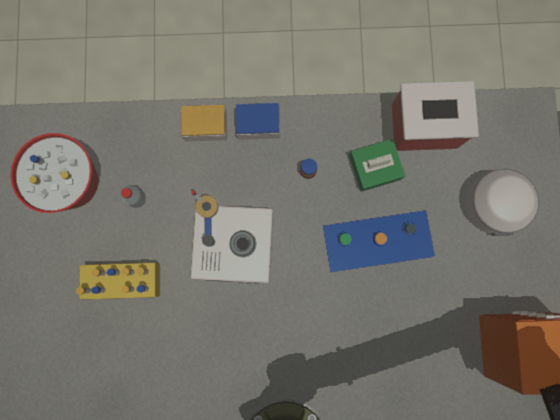

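The top view shows the barrel at about (243,243), the pivot post at (208,240), the ring at (206,206) and the pin at (194,192). On the mat are green at (346,239), amber at (381,239) and the spacer at (410,229).

```bash
cat > h.py <<'E'
import numpy as np, cv2
from scipy.spatial.transform import Rotation as Ro
from cell import monitor, read_camera, camera_info, env, look_for
def campose(name,o=None):
    i=camera_info(name);K=i['camera_matrix']
    if name=='wrist':
        o=o or monitor.get_obs()
        T=np.eye(4);T[:3,:3]=Ro.from_euler('xyz',o['tool_rot'],degrees=True).as_matrix();T[:3,3]=o['tool_pos']
        C=T@i['T_tool_cam'];return K,C[:3,:3],C[:3,3]
    R=i['R'];return K,R.T,-R.T@i['t']
def onz(P,uv,z):
    K,R,c=P;uv=np.atleast_2d(uv).astype(float)
    d=(np.linalg.inv(K)@np.c_[uv,np.ones(len(uv))].T).T@R.T
    return c+d*((z-c[2])/d[:,2])[:,None]
def cloud(P,d):
    K,R,c=P;v,u=np.mgrid[:d.shape[0],:d.shape[1]]
    x=np.stack([(u-K[0,2])/K[0,0]*d,(v-K[1,2])/K[1,1]*d,d],-1)
    return x@R.T+c
def proj(P,X):
    K,R,c=P;x=(np.atleast_2d(X)-c)@R@K.T;return x[:,:2]/x[:,2:]
E
python3 - <<'E'
from h import *
im,d=read_camera("top");P=campose("top");W=cloud(P,d)
np.set_printoptions(precision=4,suppress=True)
for n,u,z in [("barrel",(243,243),.082),("pivot",(208,240),.092),("ring",(206,206),.13),("pin",(194,192),.15),("green",(346,239),.017),("amber",(381,239),.017),("spacer",(410,229),.019)]:
    print(n,onz(P,u,z)[0],"depth",W[u[1],u[0]])
c=im[160:300,170:450];cv2.imwrite("pics/topc.png",cv2.resize(c,None,fx=2.8,fy=2.8,interpolation=cv2.INTER_CUBIC)[:,:,::-1])
E
```

```text
barrel [0.526  0.0948 0.082 ] depth [0.5277 0.0965 0.0593]
pivot [0.5356 0.1844 0.092 ] depth [0.5336 0.1809 0.1162]
ring [0.6187 0.1831 0.13  ] depth [0.619  0.1833 0.1281]
pin [0.652  0.2098 0.15  ] depth [0.6509 0.2088 0.1561]
green [ 0.5336 -0.1813  0.017 ] depth [ 0.5338 -0.1816  0.0148]
amber [ 0.5308 -0.2764  0.017 ] depth [ 0.5309 -0.2766  0.0162]
spacer [ 0.5556 -0.3563  0.019 ] depth [ 0.5551 -0.355   0.0242]
```

View pics/topc.png

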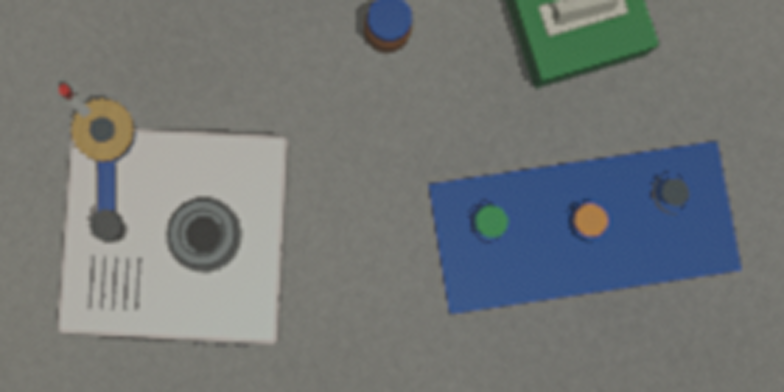

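servo_tool(commands=[25,-9,0,0,0,0,44,-16,0,0,0,0,44,-16,0,0,0,0,44,-16,0,0,0,0,44,-16,0,0,0,0,44,-16,0,0,0,0,44,-16,0,0,0,0,44,-16,0,0,0,0,44,-16,0,0,0,0,44,-16,0,0,0,0])

```text
time_s: 2.15
tool_pos: [0.541, -0.3636, 0.2228]
tool_rot: [180.0, -0.0, 15.7]
force: [0.4, -0.4, -0.2]
grip_width: 0.0868
```

servo_tool(commands=[0,0,0,0,0,-7.4,0,0,0,0,0,-7.4,0,0,0,0,0,-7.4,0,0,0,0,0,-7.4,0,0,0,0,0,-7.4,0,0,0,0,0,-7.4,0,0,0,0,0,-7.4,0,0,0,0,0,-7.4,0,0,0,0,0,-7.4,0,0,0,0,0,-7.7])

```text
time_s: 3.15
tool_pos: [0.5396, -0.3647, 0.2225]
tool_rot: [-180.0, 0.0, 90.3]
force: [-0.1, 0.3, 0.5]
grip_width: 0.0868
```

```bash
cat > wl.py <<'E'
from h import *
import sys
np.set_printoptions(precision=4,suppress=True)
o=monitor.get_obs();im,d=read_camera("wrist");P=campose("wrist",o)
print(o['time_s'],o['tool_pos'],o['tool_rot'],o['qpos'],o['force'],o['grip_width'])
n=sys.argv[1];cv2.imwrite(f"pics/{n}.png",im[:,:,::-1]);np.savez(f"pics/{n}.npz",im=im,d=d,K=P[0],R=P[1],c=P[2])
for l in sys.argv[2:]:
    for r in look_for("wrist",l)[:2]: 
        b=r['box'];u=(b[0]+b[2]/2,b[1]+b[3]/2);print(l,np.round(b,1),round(r['conf'],2),[float(x) for x in onz(P,u,0.019)[0].round(4)])
E
python3 wl.py w1 spacer amber_filter green_filter
```

```text
3.15 [ 0.5396 -0.3647  0.2225] [-179.995     0.0058   90.2904] [ 53.3062  20.8314 -28.1813  82.1361   9.8429  79.4786  25.1821] [-0.0805  0.3357  0.5084] 0.08682547131988783
spacer [281.7 150.9  26.9  36. ] 0.68 [0.5554, -0.3561, 0.019]
amber_filter [259.2  69.2  25.1  36.3] 0.63 [0.5313, -0.2765, 0.019]
```

View pics/w1.png

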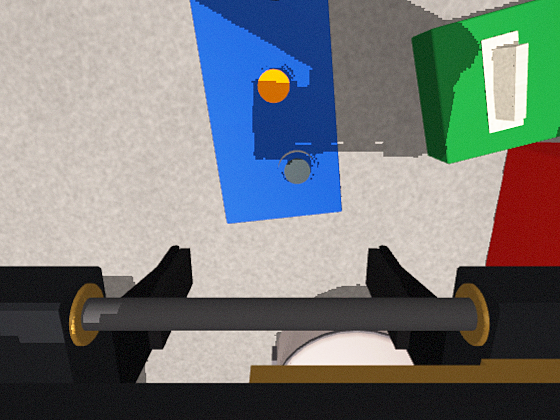

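The wrist view shows amber at (273,86) and the spacer at about (297,168), with the fingers at the bottom. I'll zoom in to refine both.

```bash
cat > crop.py <<'E'
import sys,cv2
n,x,y,w,h,f,o=sys.argv[1:];x,y,w,h=map(int,(x,y,w,h))
im=cv2.imread(f"pics/{n}.png")[y:y+h,x:x+w];cv2.imwrite(f"pics/{o}.png",cv2.resize(im,None,fx=float(f),fy=float(f),interpolation=cv2.INTER_NEAREST))
E
python3 crop.py w1 240 50 110 150 4 w1c
python3 - <<'E'
from h import *
z=np.load("pics/w1.npz");P=(z['K'],z['R'],z['c']);W=cloud(P,z['d'])
np.set_printoptions(precision=4,suppress=True)
for n,c in [("amber",(273,86)),("spacer",(297,168))]:
    sl=np.s_[c[1]-35:c[1]+35,c[0]-35:c[0]+35]
    Q=W[sl].reshape(-1,3);Q=Q[z['d'][sl].ravel()>0]
    T=Q[(Q[:,2]>.0115)&(Q[:,2]<.03)]
    print(n,len(T),np.median(T[:,2]),T[:,:2].min(0),T[:,:2].max(0),(T[:,:2].min(0)+T[:,:2].max(0))/2, T[:,:2].mean(0))
    print("mat z",np.median(Q[:,2]))
E
```

```text
amber 837 0.017239818933971196 [ 0.517  -0.2901] [ 0.5471 -0.2606] [ 0.532  -0.2754] [ 0.5323 -0.2752]
mat z 0.0031948177264348454
spacer 563 0.019204758575684044 [ 0.5378 -0.3711] [ 0.5727 -0.3385] [ 0.5552 -0.3548] [ 0.5567 -0.3572]
mat z 0.0030287798808888433
```

View pics/w1c.png

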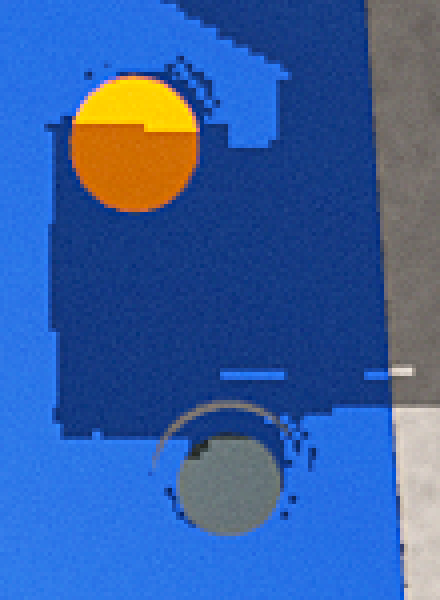

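```bash
python3 - <<'E'
from h import *
np.set_printoptions(precision=4,suppress=True)
z=np.load("pics/w1.npz");P=(z['K'],z['R'],z['c']);im=z['im'].astype(int)
print(onz(P,(297,170.5),.019),onz(P,(273.3,85.3),.017))
c=im[150:190,275:320]; m=(c[:,:,2]-c[:,:,0]<45)&(c.sum(2)<400)
n,l,s,ce=cv2.connectedComponentsWithStats(m.astype(np.uint8));k=1+s[1:,4].argmax();print(s[k],ce[k]+[275,150],onz(P,ce[k]+[275,150],.019))
E
```

```text
[[ 0.5574 -0.3577  0.019 ]] [[ 0.5328 -0.2746  0.017 ]]
[ 10   8  25  26 499] [296.8677 170.6513] [[ 0.5572 -0.3579  0.019 ]]
```

servo_tool(commands=[3,9,20,0,0,0,3.7,8.6,30,0,0,0,0,0,40,0,0,0,0,0,40,0,0,0,0,0,30,0,0,0,0,0,20,0,0,0,0,0,10,0,0,0,0,0,0,0,0,0,0,0,0,0,0,0], jaw=64)

```text
time_s: 4.25
tool_pos: [0.5581, -0.3584, 0.0337]
tool_rot: [179.9, 0.1, 89.9]
force: [0.7, 0.8, 0.0]
grip_width: 0.0643
```

```bash
python3 wl.py w2
```

```text
4.25 [ 0.5581 -0.3584  0.0337] [179.9204   0.0575  89.9432] [ 50.4265  30.6903 -26.2813  91.5918  14.9717  61.132   20.0267] [0.7236 0.7678 0.0465] 0.06433274784252156
```

View pics/w2.png

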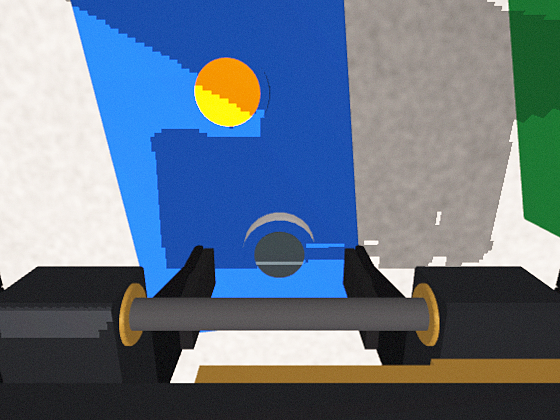

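```bash
python3 - <<'E'
from h import *
np.set_printoptions(precision=4,suppress=True)
z=np.load("pics/w2.npz");P=(z['K'],z['R'],z['c'])
print(onz(P,(279,254.5),.019),onz(P,(228,92),.017),proj(P,[[.5581,-.3584,.0337]]))
E
```

```text
[[ 0.5573 -0.3581  0.019 ]] [[ 0.5331 -0.2751  0.017 ]] [[280.7589 267.6467]]
```

servo_tool(commands=[0,-0.5,12,0,0,0,0,0,9,0,0,0,0,0,0,0,0,0])

```text
time_s: 4.6
tool_pos: [0.5555, -0.3574, 0.0097]
tool_rot: [-179.9, -0.1, 90.0]
force: [0.7, 0.8, 0.0]
grip_width: 0.0635
```

servo_tool(commands=[0,0,0,0,0,0,0,0,0,0,0,0,0,0,0,0,0,0,0,0,0,0,0,0,0,0,0,0,0,0], jaw=30, newtons=20)

```text
time_s: 5.1
tool_pos: [0.5571, -0.3581, 0.0119]
tool_rot: [180.0, 0.0, 90.0]
force: [-0.5, -0.4, 0.9]
grip_width: 0.0385
```

```bash
python3 -c "
from h import *
o=monitor.get_obs();print(o['tool_pos'],o['grip_width'],o['force'])"
```

```text
[ 0.55707152 -0.35811109  0.01191523] 0.038514445974305686 [-0.49023663 -0.43463198  0.94327836]
```

servo_tool(commands=[0,0,-10,0,0,0,0,0,-30,0,0,0,0,0,-45,0,0,0,10,0,-45,0,0,0,30,0,-40,0,0,0,45,-6,-15,0,0,0,45,-6,0,0,0,0,45,-6,0,0,0,0,45,-6,0,0,0,0,45,-6,0,0,0,0])

```text
time_s: 6.1
tool_pos: [0.5263, -0.0911, 0.1974]
tool_rot: [179.9, 0.1, 90.0]
force: [0.9, 0.4, 0.1]
grip_width: 0.0389
```

servo_tool(commands=[45,0,0,0,0,0,40,0,0,0,0,0,30,0,0,0,0,0,8,0,0,0,0,0,0,0,0,0,0,0,0,0,0,0,0,0])

```text
time_s: 6.7
tool_pos: [0.527, 0.0282, 0.1967]
tool_rot: [180.0, 0.1, 89.9]
force: [0.7, -0.5, -0.2]
grip_width: 0.0388
```

```bash
python3 wl.py w3 barrel_rim
```

```text
6.7 [0.527  0.0282 0.1967] [179.9975   0.0728  89.8842] [ 33.5935   7.3671 -42.3717 101.2767   5.2508  73.3417 -10.1674] [ 0.7235 -0.5466 -0.1645] 0.03884508280423645
barrel_rim [161.4   0.  307.8 201.1] 0.65 [0.5591, 0.1045, 0.019]
```

View pics/w3.png

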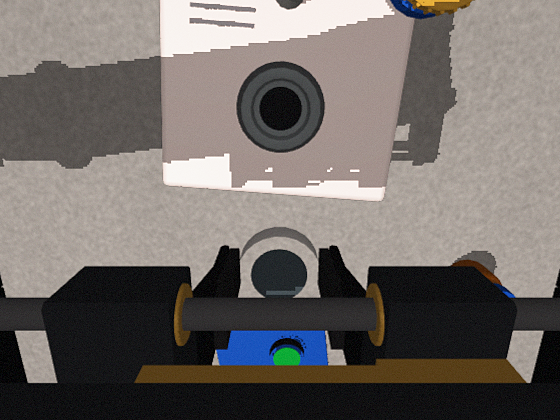

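```bash
python3 crop.py w3 220 40 120 130 4.5 w3c; python3 - <<'E'
from h import *
np.set_printoptions(precision=4,suppress=True)
z=np.load("pics/w3.npz");P=(z['K'],z['R'],z['c']);W=cloud(P,z['d']);print(P[2])
for v in (106,): 
    for u in range(228,336,3): print(u,W[v,u].round(4),z['im'][v,u])
m=(W[...,2]>.077)&(W[...,2]<.086);m[:, :200]=0;m[:,360:]=0;m[170:]=0;m[:50]=0
Q=W[m];print(len(Q),np.median(Q[:,2]),Q.mean(0),(Q.min(0)+Q.max(0))/2,Q.max(0)-Q.min(0))
E
```

```text
[0.5261 0.111  0.3586]
228 [0.4842 0.1008 0.0499] [164 151 144]
231 [0.4867 0.1008 0.0503] [160 145 139]
234 [0.4892 0.1008 0.05  ] [168 151 147]
237 [0.4922 0.101  0.055 ] [42 42 44]
240 [0.4973 0.1018 0.0803] [46 43 48]
243 [0.4995 0.1018 0.0809] [75 79 76]
246 [0.5019 0.1018 0.082 ] [76 78 81]
249 [0.5041 0.1018 0.0821] [74 75 79]
252 [0.5052 0.1013 0.0663] [46 43 45]
255 [0.5071 0.1011 0.0595] [74 77 79]
258 [0.5096 0.1011 0.0608] [80 83 84]
261 [0.512  0.1012 0.0618] [ 8 11 13]
264 [0.5143 0.1011 0.0598] [15 11 12]
267 [0.5167 0.1011 0.0604] [13 15 10]
270 [0.5191 0.1011 0.0604] [11 11 17]
273 [0.5215 0.1011 0.0608] [21 17 22]
276 [0.5239 0.1011 0.0599] [11 15 14]
279 [0.5263 0.1011 0.0605] [12 12 17]
282 [0.5287 0.1011 0.0609] [10 10 13]
285 [0.5311 0.1011 0.0608] [9 9 5]
288 [0.5335 0.1011 0.0604] [17 14 15]
291 [0.5358 0.1011 0.0618] [7 5 2]
294 [0.5382 0.1011 0.0608] [21 13 16]
297 [0.5406 0.1011 0.0618] [3 7 6]
300 [0.543  0.1011 0.0608] [14 13 16]
303 [0.5454 0.1011 0.0613] [77 83 81]
306 [0.5478 0.1011 0.0603] [70 74 71]
309 [0.5487 0.1017 0.0796] [45 50 50]
312 [0.5507 0.1018 0.0817] [68 70 73]
315 [0.553  0.1018 0.0811] [76 76 74]
318 [0.5552 0.1018 0.0809] [69 72 73]
321 [0.5603 0.1009 0.0557] [40 43 42]
324 [0.5633 0.1008 0.0512] [78 73 73]
327 [0.5659 0.1007 0.0499] [165 148 142]
330 [0.5683 0.1007 0.0506] [165 151 148]
333 [0.571  0.1007 0.049 ] [164 150 143]
2436 0.08175668283793613 [0.527  0.1001 0.0817] [0.5267 0.0989 0.0808] [0.0591 0.0587 0.0074]
```

View pics/w3c.png

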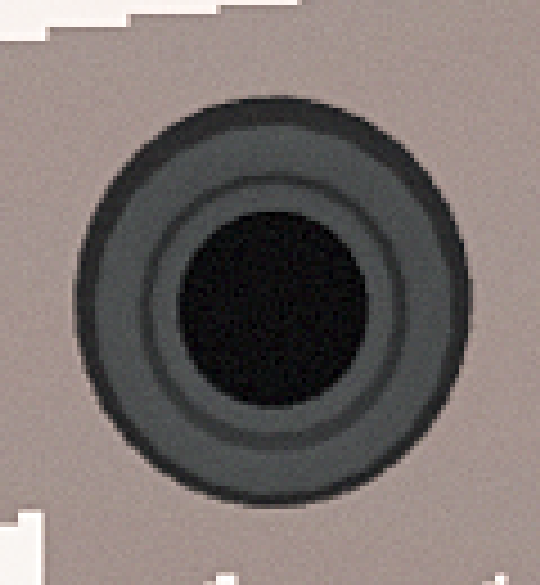

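```bash
python3 - <<'E'
from h import *
np.set_printoptions(precision=4,suppress=True)
z=np.load("pics/w3.npz");P=(z['K'],z['R'],z['c']);W=cloud(P,z['d']);im=z['im'].astype(int)
g=im[40:170,220:340].sum(2)
for lo,hi,zz,n in [(0,75,.060,"floorhole")]:
    m=((g>=lo)&(g<hi)).astype(np.uint8);nn,l,s,ce=cv2.connectedComponentsWithStats(m);k=1+s[1:,4].argmax();print(n,s[k],ce[k]+[220,40],onz(P,ce[k]+[220,40],zz))
m=((g>180)&(g<280)).astype(np.uint8);nn,l,s,ce=cv2.connectedComponentsWithStats(m)
for k in range(1,nn):
    if s[k,4]>300:
        c,_=cv2.findContours((l==k).astype(np.uint8),cv2.RETR_EXTERNAL,cv2.CHAIN_APPROX_NONE)
        e=cv2.fitEllipse(c[0]);print(s[k],e,np.add(e[0],[220,40]),"rim",onz(P,np.add(e[0],[220,40]),.082),"floor",onz(P,np.add(e[0],[220,40]),.06))
g=im[225:305,225:330].sum(2)
cv2.imwrite("pics/w3s.png",cv2.resize(z['im'][220:310,215:345,::-1],None,fx=5,fy=5,interpolation=0))
print(np.nanmedian(W[260:285,265:295,2]))
E
```

```text
floorhole [  40   47   41   43 1390] [280.2223 108.0698] [[0.5273 0.0995 0.06  ]]
[  21   28   79   82 2204] ((60.18156433105469, 68.27115631103516), (78.21300506591797, 80.81172943115234), 0.5514892935752869) [280.1816 108.2712] rim [[0.5271 0.1002 0.082 ]] floor [[0.5272 0.0993 0.06  ]]
[ 33  41  55  56 861] ((60.056396484375, 68.35025787353516), (52.88069152832031, 54.87627029418945), 0.5260326266288757) [280.0564 108.3503] rim [[0.5271 0.1001 0.082 ]] floor [[0.5271 0.0993 0.06  ]]
0.20396128764067784
```

View pics/w3s.png

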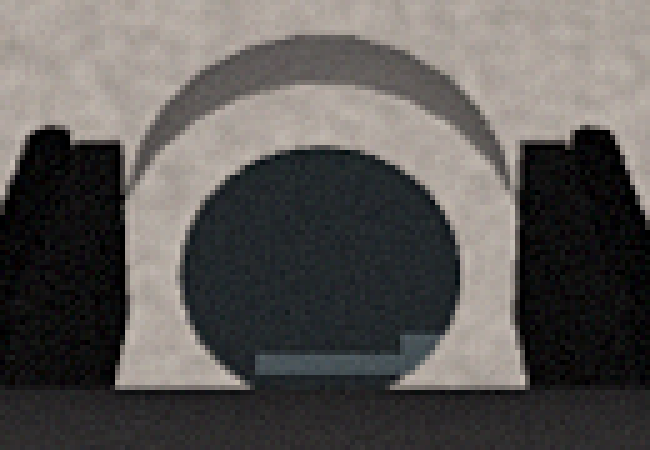

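```bash
python3 - <<'E'
from h import *
np.set_printoptions(precision=4,suppress=True)
z=np.load("pics/w3.npz");P=(z['K'],z['R'],z['c'])
print(onz(P,[(278.6,273.6),(278.6,236),(278.6,248.6)],.2037))
g=z['im'].astype(int).sum(2)
m=np.zeros(g.shape,np.uint8);m[246:291,250:308]=(g[246:291,250:308]<190);
c,_=cv2.findContours(m,cv2.RETR_EXTERNAL,cv2.CHAIN_APPROX_NONE);c=max(c,key=len)[:,0]
c=c[c[:,1]<285]
X=onz(P,c,.2037)[:,:2]
A=np.c_[2*X,np.ones(len(X))];s=np.linalg.lstsq(A,(X**2).sum(1),rcond=None)[0];r=np.sqrt(s[2]+s[:2]@s[:2]);print("window circle",s[:2],r)
E
```

```text
[[0.526  0.0286 0.2037]
 [0.526  0.0479 0.2037]
 [0.526  0.0416 0.2037]]
window circle [0.526 0.028] 0.013034278051084256
```

servo_tool(commands=[20,0,0,0,0,0,35,0.6,10,0,0,0,16.8,0,25,0,0,0,0,0,30,0,0,0,0,0,20,0,0,0,0,0,10,0,0,0,0,0,0,0,0,0,0,0,0,0,0,0])

```text
time_s: 7.6
tool_pos: [0.5282, 0.1012, 0.1023]
tool_rot: [179.9, -0.0, 89.9]
force: [0.1, 0.2, -0.3]
grip_width: 0.039
```

```bash
python3 wl.py w4
```

```text
7.6 [0.5282 0.1012 0.1023] [179.9458  -0.0034  89.9103] [ 25.9128  14.8762 -44.4606 106.2159  11.6091  63.4713 -22.8946] [ 0.1348  0.188  -0.3102] 0.039020538355295474
```

View pics/w4.png

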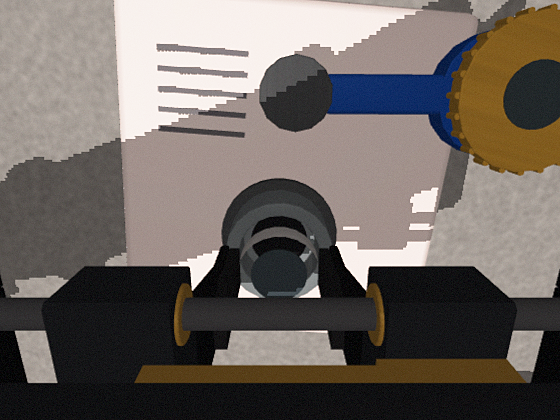

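servo_tool(commands=[0,0,5,0,0,0,0,0,5,0,0,0,0,0,4,0,0,0,0,0,3,0,0,0,0,0,0,0,0,0])

```text
time_s: 8.15
tool_pos: [0.528, 0.1006, 0.0847]
tool_rot: [180.0, 0.1, 89.9]
force: [-0.1, -2.9, 4.5]
grip_width: 0.039
```

```bash
python3 - <<'E'
from h import *
np.set_printoptions(precision=4,suppress=True)
z=np.load("pics/w4.npz");P=(z['K'],z['R'],z['c']);W=cloud(P,z['d'])
print("post",onz(P,(296,93),.114),W[93,296])
g=z['im'].astype(int)
# hub circle from depth
m=(W[...,2]>.106)&(W[...,2]<.12);m[:, :240]=0;m[:,345:]=0;m[140:]=0;m[:40]=0
Q=W[m];Q=Q[Q[:,0]<.55];print(len(Q),Q.min(0),Q.max(0),np.median(Q[:,2]))
o=monitor.get_obs();print(o['tool_pos'],o['force'],o['wrist_torque'])
E
```

```text
post [[0.5342 0.184  0.114 ]] [0.5342 0.184  0.1133]
4587 [0.5193 0.169  0.1064] [0.55   0.1985 0.1162] 0.11389781512169225
[0.528  0.1006 0.0847] [-0.0501 -2.9215  4.4855] [-0.7703 -0.0867  0.0654]
```

servo_tool(commands=[-0.6,0,0,0,0,0,-0.6,0,0,0,0,0,0,0,0,0,0,0])

```text
time_s: 8.45
tool_pos: [0.528, 0.1005, 0.0848]
tool_rot: [179.9, 0.0, 90.0]
force: [0.1, -2.4, 2.8]
grip_width: 0.0388
```

```bash
python3 wl.py w5; python3 crop.py w5 180 160 200 180 4 w5c
```

```text
8.45 [0.528  0.1005 0.0848] [179.9351   0.0046  89.9748] [ 25.4602  16.0833 -44.0884 107.2124  12.6823  61.6217 -23.6042] [ 0.1381 -2.3598  2.8497] 0.03880558805439334
```

View pics/w5c.png

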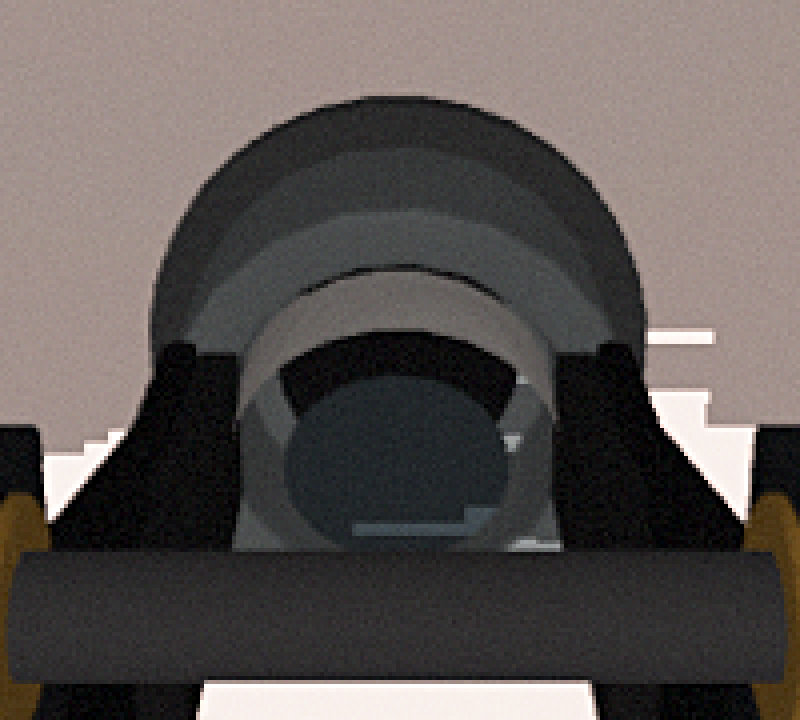

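servo_tool(commands=[-0.8,0,0,0,0,0,0,0,0,0,0,0])

```text
time_s: 8.7
tool_pos: [0.5278, 0.1001, 0.0846]
tool_rot: [180.0, -0.0, 90.0]
force: [2.1, -1.6, 2.2]
grip_width: 0.0387
```

servo_tool(commands=[0,0,0,0,0,0])

```text
time_s: 8.8
tool_pos: [0.5277, 0.1001, 0.0845]
tool_rot: [180.0, -0.0, 90.0]
force: [2.1, -0.8, 1.9]
grip_width: 0.0386
```

servo_tool(commands=[-0.3,0.3,0,0,0,0,0,0,0,0,0,0,0,0,0,0,0,0])

```text
time_s: 9.1
tool_pos: [0.5274, 0.0997, 0.0842]
tool_rot: [-180.0, -0.0, 90.0]
force: [2.1, -0.6, -0.6]
grip_width: 0.0387
```

servo_tool(commands=[0,0,0,0,0,0,0,0,0,0,0,0,0,0,0,0,0,0,0,0,-10,0,0,0,0,0,-20,0,0,0], jaw=56)

```text
time_s: 9.6
tool_pos: [0.5264, 0.0994, 0.1139]
tool_rot: [-179.8, -0.0, 90.0]
force: [0.9, 0.2, -0.5]
grip_width: 0.0559
```

```bash
python3 wl.py w6; python3 crop.py w6 180 160 200 180 4 w6c
```

```text
9.6 [0.5264 0.0994 0.1139] [-179.7987   -0.0011   90.0096] [ 26.4668  13.9912 -44.6924 105.621   10.7531  64.9209 -21.9888] [ 0.8787  0.2093 -0.5085] 0.05590462574338487
```

View pics/w6c.png

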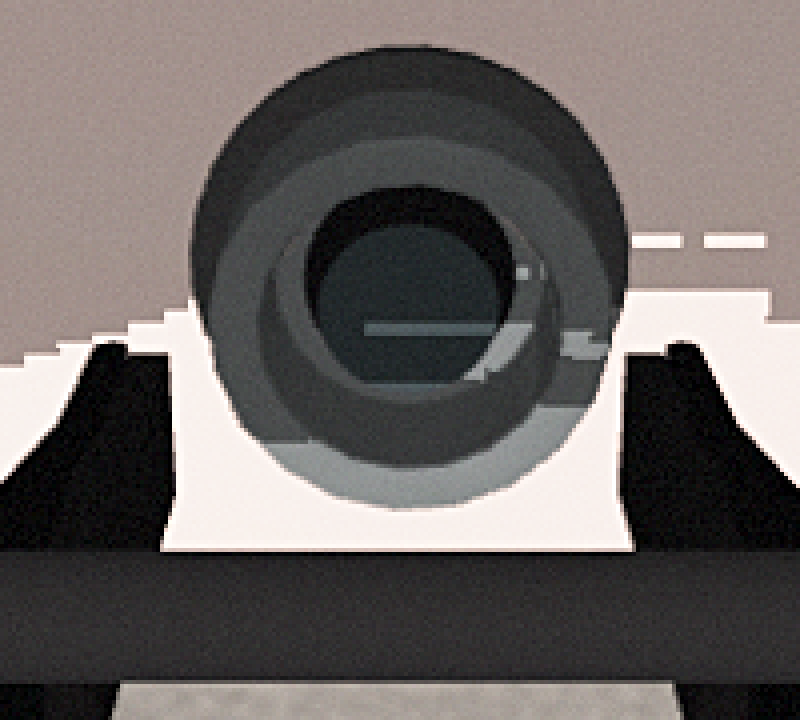

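servo_tool(commands=[0,0,-40,0,0,0,-20,0,-40,0,0,0,-40,0,0,0,0,0,-10,0,0,0,0,0,0,0,0,0,0,0])

```text
time_s: 10.15
tool_pos: [0.5278, 0.0271, 0.1947]
tool_rot: [180.0, 0.1, 89.7]
force: [0.7, 0.1, 0.0]
grip_width: 0.0562
```

```bash
python3 wl.py w7 barrel_rim; python3 crop.py w7 200 30 160 150 4 w7c
python3 - <<'E'
from h import *
np.set_printoptions(precision=4,suppress=True)
z=np.load("pics/w7.npz");P=(z['K'],z['R'],z['c']);W=cloud(P,z['d'])
r=np.hypot(W[...,0]-.5271,W[...,1]-.0997)
for a,b in [(0,.010),(.010,.013),(.014,.019)]:
    m=(r<b)&(r>a)&(W[...,2]<.09); Q=W[m]
    A=np.c_[Q[:,:2]-[.527,.1],np.ones(len(Q))];s=np.linalg.lstsq(A,Q[:,2],rcond=None)[0];print(a,len(Q),np.median(Q[:,2]),"slopes",s)
E
```

```text
10.15 [0.5278 0.0271 0.1947] [179.9952   0.0548  89.7342] [ 34.0823   7.6266 -42.8475 101.3271   5.4688  73.1423 -10.3679] [0.7232 0.0748 0.0059] 0.056211852354683775
barrel_rim [156.    0.  314.1 201.4] 0.64 [0.5579, 0.1033, 0.019]
0 579 0.07618111666718086 slopes [ 0.0105 -0.0058  0.0762]
0.01 395 0.07620518650168628 slopes [-0.0049  0.0009  0.0762]
0.014 813 0.06032084195182874 slopes [-0.0008 -0.0049  0.0603]
```

View pics/w7c.png

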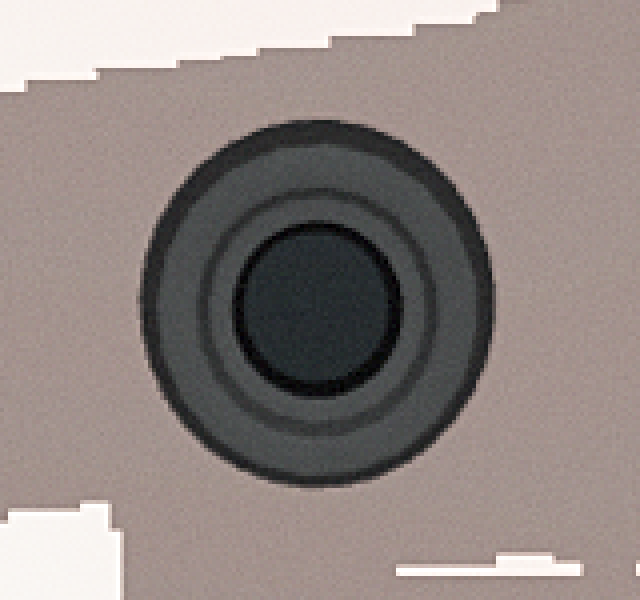

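The dark window is level at z=0.0762, as expected, so the spacer is seated. Next is the amber filter.

servo_tool(commands=[-25,0,0,0,0,0,-45,1,0,0,0,0,-45,1,0,0,0,0,-45,1,0,0,0,0,-45,1,0,0,0,0,-45,1,10,0,0,0,-35,0,30,0,0,0,-17,0,40,0,0,0,0,0,40,0,0,0,0,0,25,0,0,0], jaw=64)

```text
time_s: 11.25
tool_pos: [0.5316, -0.2702, 0.0457]
tool_rot: [-179.8, -0.2, 90.1]
force: [-0.7, -0.4, -0.3]
grip_width: 0.064
```

servo_tool(commands=[0,0,10,0,0,0,0,0,0,0,0,0,0,0,0,0,0,0])

```text
time_s: 11.55
tool_pos: [0.5342, -0.2718, 0.0408]
tool_rot: [179.9, 0.0, 90.1]
force: [-0.1, 0.8, 0.2]
grip_width: 0.0641
```

```bash
python3 wl.py w8 amber_filter; python3 crop.py w8 180 160 200 180 4 w8c
```

```text
11.55 [ 0.5342 -0.2718  0.0408] [179.8889   0.0268  90.0751] [ 48.6668  23.7409 -29.2744 100.9472  13.3097  58.6455  14.5826] [-0.0792  0.8131  0.2226] 0.0641078458786825
amber_filter [247.4 213.   58.8  64.4] 0.58 [0.5322, -0.2692, 0.019]
```

View pics/w8c.png

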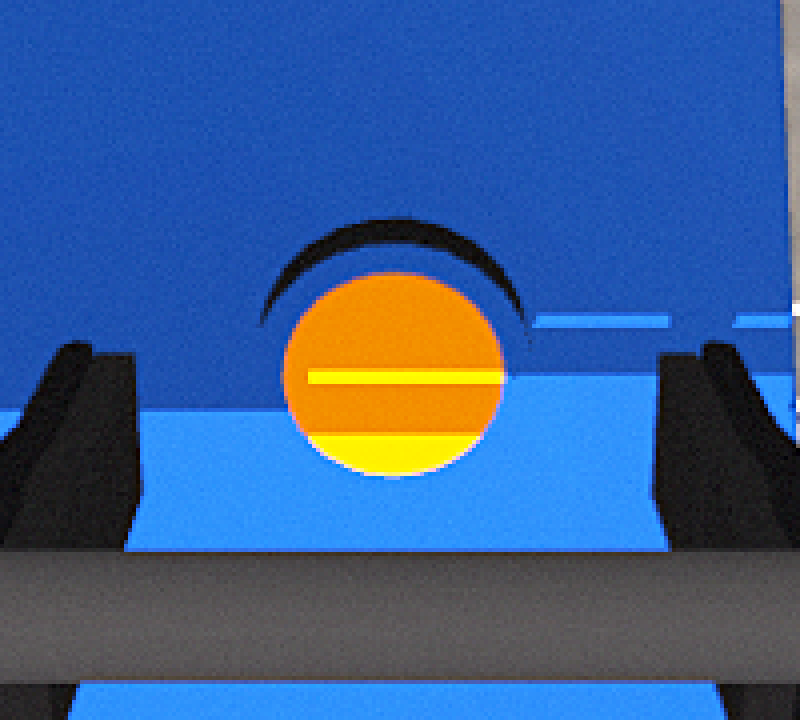

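```bash
python3 - <<'E'
from h import *
np.set_printoptions(precision=4,suppress=True)
z=np.load("pics/w8.npz");P=(z['K'],z['R'],z['c'])
print(onz(P,(278.1,253.1),.017))
o=monitor.get_obs();print(o['tool_pos'],o['tool_rot'])
E
```

```text
[[ 0.5329 -0.2749  0.017 ]]
[ 0.5344 -0.2726  0.0416] [179.8277   0.0952  90.0353]
```

servo_tool(commands=[-2.6,-1,10,0,0,0,0,0,13,0,0,0,0,0,7,0,0,0,0,0,0,0,0,0])

```text
time_s: 12.05
tool_pos: [0.5302, -0.2745, 0.0076]
tool_rot: [-179.8, -0.1, 90.0]
force: [-0.3, -0.7, -0.3]
grip_width: 0.064
```

servo_tool(commands=[0,0,0,0,0,0,0,0,0,0,0,0,0,0,0,0,0,0,0,0,0,0,0,0,0,0,0,0,0,0], jaw=30, newtons=20)

```text
time_s: 12.55
tool_pos: [0.5321, -0.2752, 0.01]
tool_rot: [180.0, 0.0, 90.0]
force: [-0.3, 0.0, 1.9]
grip_width: 0.0391
```

servo_tool(commands=[0,0,-10,0,0,0,0,0,-30,0,0,0,0,0,-45,0,0,0,15,0,-45,0,0,0,35,0,-40,0,0,0,45,-1,-15,0,0,0,45,-1,0,0,0,0,45,-1,0,0,0,0,45,-1,0,0,0,0,40,-1,0,0,0,0])

```text
time_s: 13.55
tool_pos: [0.5263, -0.0046, 0.1931]
tool_rot: [179.9, 0.0, 90.1]
force: [1.2, 0.5, -0.6]
grip_width: 0.0389
```

servo_tool(commands=[25,0,0,0,0,0,9,0,0,0,0,0,0,0,0,0,0,0,0,0,0,0,0,0])

```text
time_s: 13.95
tool_pos: [0.5269, 0.0248, 0.1922]
tool_rot: [-180.0, 0.1, 89.9]
force: [-0.2, -1.1, -0.6]
grip_width: 0.0388
```

```bash
python3 wl.py w9; python3 - <<'E'
from h import *
np.set_printoptions(precision=4,suppress=True)
z=np.load("pics/w9.npz");P=(z['K'],z['R'],z['c']);im=z['im'].astype(int);tz=monitor.get_obs()['tool_pos'][2]
m=((im[...,0]>140)&(im[...,2]<90)).astype(np.uint8);m[:225]=0;m[300:]=0;m[:,:220]=0;m[:,340:]=0
c,_=cv2.findContours(m,cv2.RETR_EXTERNAL,cv2.CHAIN_APPROX_NONE);c=max(c,key=len)[:,0];print(c.min(0),c.max(0))
X=onz(P,c,tz+.007)[:,:2];A=np.c_[2*X,np.ones(len(X))];s=np.linalg.lstsq(A,(X**2).sum(1),rcond=None)[0];print("amber",s[:2],np.sqrt(s[2]+s[:2]@s[:2]))
g=im[30:180,200:360].sum(2)
m=((g>180)&(g<280)).astype(np.uint8);nn,l,s,ce=cv2.connectedComponentsWithStats(m)
for k in range(1,nn):
    if s[k,4]>300:
        c,_=cv2.findContours((l==k).astype(np.uint8),cv2.RETR_EXTERNAL,cv2.CHAIN_APPROX_NONE)
        e=cv2.fitEllipse(c[0]);q=np.add(e[0],[200,30]);print(s[k],e[1],q,"rim",onz(P,q,.082))
E
```

```text
13.95 [0.5269 0.0248 0.1922] [-179.9909    0.0681   89.8724] [ 34.2844   7.5976 -42.7799 101.6387   5.4611  72.8624  -9.9867] [-0.233  -1.1377 -0.6183] 0.0387774767845081
[247 245] [310 296]
amber [0.5259 0.0254] 0.014694507224533006
[  40   32   81   84 2280] (79.61038208007812, 82.79901123046875) [280.335  103.8112] rim [[0.5271 0.1002 0.082 ]]
[ 53  46  55  58 903] (53.92179870605469, 56.11198806762695) [280.2628 104.1694] rim [[0.5271 0.0999 0.082 ]]
```

View pics/w9.png

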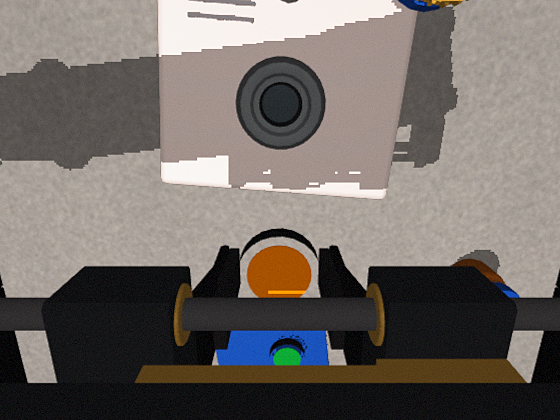

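servo_tool(commands=[20,0,0,0,0,0,35,0,10,0,0,0,18.5,0,25,0,0,0,0,0,30,0,0,0,0,0,20,0,0,0,0,0,7,0,0,0,0,0,0,0,0,0,0,0,0,0,0,0])

```text
time_s: 14.8
tool_pos: [0.5277, 0.0996, 0.1011]
tool_rot: [179.9, -0.0, 89.9]
force: [-0.3, -0.4, -0.5]
grip_width: 0.0391
```

```bash
sleep 0; python3 -c "
from h import *
o=monitor.get_obs();print(o['tool_pos'],o['tool_rot'])"
```

```text
[0.52770034 0.09963839 0.10105235] [ 1.79927593e+02 -3.92146851e-03  8.98985695e+01]
```

servo_tool(commands=[-0.7,-0.3,5,0,0,0,0,0,5,0,0,0,0,0,4,0,0,0,0,0,2,0,0,0,0,0,0,0,0,0,0,0,0,0,0,0])

```text
time_s: 15.4
tool_pos: [0.5268, 0.0996, 0.0842]
tool_rot: [180.0, 0.0, 90.0]
force: [1.1, 0.2, -1.2]
grip_width: 0.0392
```

No contact force and it is inside the mouth, so I'll release it.

servo_tool(commands=[0,0,0,0,0,0,0,0,0,0,0,0,0,0,0,0,0,0,0,0,-10,0,0,0,0,0,-30,0,0,0,0,0,-40,0,0,0,-20,0,-40,0,0,0,-40,0,0,0,0,0,-12,0,0,0,0,0,0,0,0,0,0,0], jaw=56)

```text
time_s: 16.4
tool_pos: [0.5264, 0.0249, 0.2044]
tool_rot: [-180.0, 0.1, 89.7]
force: [-1.4, 0.5, -0.7]
grip_width: 0.056
```

```bash
python3 wl.py w10 lever_pin yoke
python3 - <<'E'
from h import *
np.set_printoptions(precision=4,suppress=True)
z=np.load("pics/w10.npz");P=(z['K'],z['R'],z['c']);W=cloud(P,z['d'])
r=np.hypot(W[...,0]-.5271,W[...,1]-.0997)
for a,b in [(0,.010),(.010,.014),(.016,.019)]:
    m=(r<b)&(r>a)&(W[...,2]<.12); Q=W[m]
    A=np.c_[Q[:,:2]-[.527,.1],np.ones(len(Q))];s=np.linalg.lstsq(A,Q[:,2],rcond=None)[0];print(a,len(Q),np.median(Q[:,2]),"slopes",s)
E
```

```text
16.4 [0.5264 0.0249 0.2044] [-179.9949    0.0654   89.7058] [ 34.8764   7.022  -43.2459 100.7424   5.0601  74.204   -9.8304] [-1.426   0.5012 -0.6944] 0.056038305830416454
lever_pin [412.    0.3  56.1   8.7] 0.76 [0.6646, 0.1797, 0.019]
0 595 0.09023136500900814 slopes [0.0048 0.023  0.0902]
0.01 573 0.09035224113669355 slopes [-0.0005 -0.0046  0.0903]
0.016 346 0.0601898839083809 slopes [-0.4651 -0.3654  0.067 ]
```

View pics/w10.png

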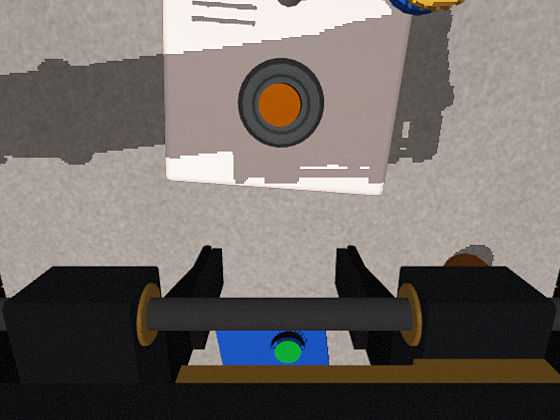

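The amber filter's top is level at z=0.0902, which is what it should be when seated. Next I go to the yoke arm, turning the jaws so they straddle the bar.

servo_tool(commands=[20,6,0,0,0,0,35,10,0,0,0,0,35,10,0,0,0,0,35,10,0,0,0,0,33.6,10,0,0,0,0,0,0,0,0,0,-8.2,0,0,0,0,0,-8.2,0,0,0,0,0,-8.2,0,0,0,0,0,-8.2,0,0,0,0,0,-8.2], jaw=44)

```text
time_s: 17.55
tool_pos: [0.5714, 0.1886, 0.2038]
tool_rot: [-180.0, -0.1, 131.5]
force: [0.6, -0.4, 0.8]
grip_width: 0.0438
```

servo_tool(commands=[0,0,0,0,0,-8.2,0,0,0,0,0,-8.2,0,0,0,0,0,-8.2,0,0,0,0,0,-8.2,0,0,0,0,0,-8.2,0,0,0,0,0,-7.6,0,0,0,0,0,0,0,0,0,0,0,0])

```text
time_s: 18.35
tool_pos: [0.5719, 0.1875, 0.204]
tool_rot: [180.0, -0.0, 179.5]
force: [-0.8, -0.2, -0.3]
grip_width: 0.0437
```

```bash
python3 wl.py w11 lever_pin yoke
```

```text
18.35 [0.5719 0.1875 0.204 ] [179.951   -0.0463 179.5144] [ 28.7581  24.8858 -63.6707  90.1795  22.5205  79.0841  52.3914] [-0.8402 -0.1685 -0.3257] 0.043661111907703914
yoke [230.7 139.1  93.4 206.4] 0.84 [0.637, 0.187, 0.019]
yoke [140.7 117.3  45.6  51. ] 0.65 [0.5334, 0.0791, 0.019]
```

View pics/w11.png

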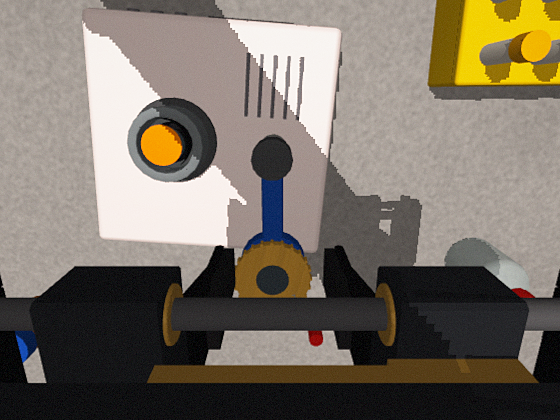

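```bash
python3 - <<'E'
from h import *
np.set_printoptions(precision=4,suppress=True)
z=np.load("pics/w11.npz");P=(z['K'],z['R'],z['c']);W=cloud(P,z['d'])
print("pivot",onz(P,(272,157),.114),W[157,272]);print("ring",onz(P,(272.5,280),.1316),W[280,272],W[260,250],W[265,300]);
print("pin",[W[v,316] for v in range(330,346,3)])
print("bar",[W[200,u] for u in range(256,290,3)])
print("bar",onz(P,[(272,185),(272,200),(272,225)],.109))
print("lever",[W[v,u] for v,u in [(290,310),(293,308)]])
E
python3 crop.py w11 200 120 160 230 3 w11c
```

```text
pivot [[0.5318 0.1843 0.114 ]] [0.5317 0.1843 0.1143]
ring [[0.6186 0.1838 0.1316]] [0.6187 0.1834 0.1315] [0.6025 0.1679 0.1316] [0.4892 0.1889 0.3661]
pin [array([0.5451, 0.1978, 0.2901]), array([0.6472, 0.2138, 0.1543]), array([0.6485, 0.2137, 0.1559]), array([0.6513, 0.2138, 0.1555]), array([0.6531, 0.2137, 0.1563]), array([0.6558, 0.2138, 0.1559])]
bar [array([0.5822, 0.1679, 0.0491]), array([0.582 , 0.1707, 0.0496]), array([0.5645, 0.1764, 0.1094]), array([0.5644, 0.1786, 0.1097]), array([0.5648, 0.1808, 0.1086]), array([0.5647, 0.183 , 0.1089]), array([0.5647, 0.1852, 0.1091]), array([0.565 , 0.1875, 0.108 ]), array([0.5648, 0.1897, 0.1087]), array([0.582 , 0.1926, 0.0502]), array([0.5821, 0.1954, 0.0501]), array([0.5822, 0.1981, 0.0499])]
bar [[0.5532 0.1839 0.109 ]
 [0.5647 0.1838 0.109 ]
 [0.5844 0.1835 0.109 ]]
lever [array([0.7043, 0.2237, 0.0003]), array([ 0.7087,  0.2216, -0.0006])]
```

View pics/w11c.png

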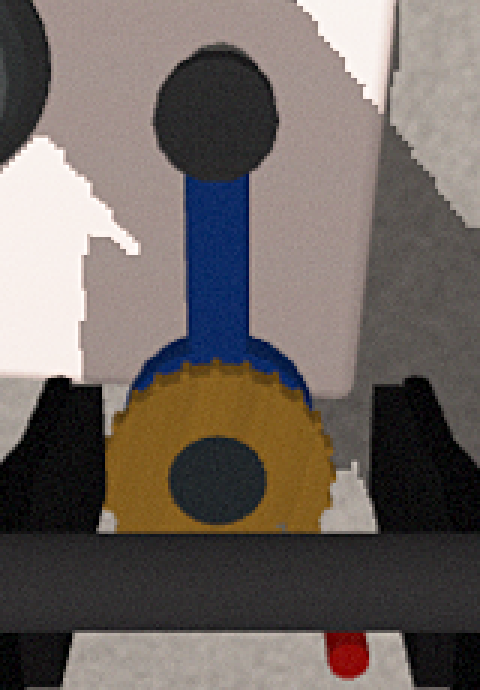

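servo_tool(commands=[3,-3.8,20,0,0,0,0,0,30,0,0,0,0,0,25,0,0,0,0,0,15,0,0,0,0,0,10,0,0,0,0,0,7,0,0,0,0,0,0,0,0,0,0,0,0,0,0,0])

```text
time_s: 19.3
tool_pos: [0.57, 0.1828, 0.0979]
tool_rot: [180.0, 0.1, 179.6]
force: [0.3, -0.1, -0.3]
grip_width: 0.0438
```

servo_tool(commands=[0,0,0,0,0,0,0,0,0,0,0,0,0,0,0,0,0,0], jaw=22)

```text
time_s: 19.6
tool_pos: [0.5698, 0.1825, 0.0976]
tool_rot: [180.0, 0.0, 179.6]
force: [-0.3, 0.3, -0.5]
grip_width: 0.0276
```

```bash
python3 wl.py w12
```

```text
19.6 [0.5698 0.1825 0.0976] [179.999    0.0455 179.58  ] [ 26.8076  29.6432 -60.0912  97.711   27.4006  68.8031  49.2895] [-0.2603  0.2756 -0.5275] 0.02764059600671455
```

View pics/w12.png

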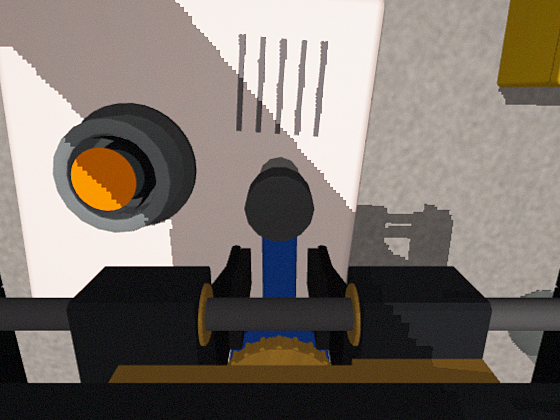

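servo_tool(commands=[0,0.8,2,0,0,0,0,0,0,0,0,0,0,0,0,0,0,0], jaw=10, newtons=8)

```text
time_s: 19.95
tool_pos: [0.5694, 0.1827, 0.0949]
tool_rot: [-179.9, -0.0, 179.6]
force: [-0.2, -1.5, -0.8]
grip_width: 0.0159
```

servo_tool(commands=[0.1,-2,0,0,0,3,0.3,-4.5,0,0,0,7,0.3,-4.5,0,0,0,7,0.3,-4.5,0,0,0,7,0.3,-4.5,0,0,0,7,0.3,-4.5,0,0,0,7])

```text
time_s: 20.55
tool_pos: [0.5625, 0.1628, 0.095]
tool_rot: [179.7, -0.0, 141.4]
force: [5.5, 5.6, -6.9]
grip_width: 0.0164
```

servo_tool(commands=[0.3,-4.5,0,0,0,7,0.3,-4.5,0,0,0,7,0.3,-4.5,0,0,0,7,0.3,-4.5,0,0,0,7,0.3,-4.5,0,0,0,7,0.3,-4.5,0,0,0,7,0.1,-2.5,0,0,0,4])

```text
time_s: 21.25
tool_pos: [0.5382, 0.1486, 0.0949]
tool_rot: [179.6, -0.2, 95.4]
force: [9.5, 4.1, -10.1]
grip_width: 0.016
```

```bash
python3 wl.py w13
```

```text
21.25 [0.5382 0.1486 0.0949] [179.6446  -0.197   95.3854] [ 21.496   18.3124 -45.7618 104.0833  14.507   63.2602 -23.9413] [  9.4502   4.07   -10.1279] 0.016018846815266125
```

View pics/w13.png

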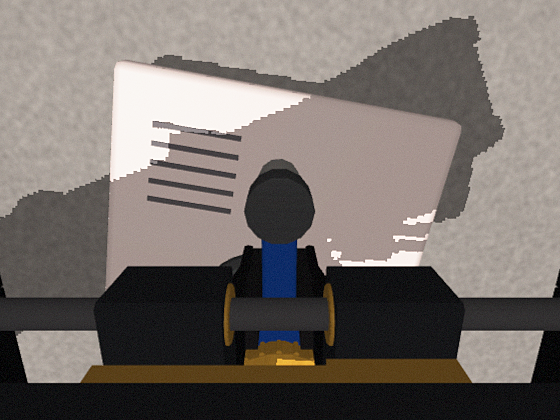

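servo_tool(commands=[0.1,-1.9,0,0,0,3,0.1,-1.9,0,0,0,3,0,-1.3,0,0,0,2,0,0,0,0,0,0])

```text
time_s: 21.7
tool_pos: [0.5332, 0.1485, 0.0949]
tool_rot: [179.7, -0.2, 87.6]
force: [9.3, 3.2, -9.1]
grip_width: 0.0161
```

servo_tool(commands=[0,-1,0,0,0,1.5,0,0,0,0,0,0])

```text
time_s: 21.9
tool_pos: [0.5323, 0.1485, 0.095]
tool_rot: [179.7, -0.2, 86.1]
force: [7.8, 2.8, -9.7]
grip_width: 0.016
```

servo_tool(commands=[0,-0.8,0,0,0,1,0,-0.5,0,0,0,0.5,0,0,0,0,0,0])

```text
time_s: 22.2
tool_pos: [0.5323, 0.1485, 0.0952]
tool_rot: [179.5, -0.3, 84.6]
force: [11.2, 3.5, -12.4]
grip_width: 0.0157
```

servo_tool(commands=[0,-0.8,0,0,0,0,0,0,0,0,0,0])

```text
time_s: 22.4
tool_pos: [0.5323, 0.1483, 0.0954]
tool_rot: [179.5, -0.3, 84.6]
force: [13.0, 3.6, -11.3]
grip_width: 0.0163
```

servo_tool(commands=[0,0,0,0,0,0,0,0,0,0,0,0,0,0,-15,0,0,0,0,0,-40,0,0,0,-20,0,-40,0,0,0,-45,0,-10,0,0,0,-45,0,0,0,0,0,-10,0,0,0,0,0,0,0,0,0,0,0], jaw=40)

```text
time_s: 23.3
tool_pos: [0.5163, 0.0253, 0.2009]
tool_rot: [180.0, 0.1, 84.3]
force: [0.6, -0.8, -0.4]
grip_width: 0.04
```

```bash
python3 wl.py w14 lever_pin yoke
```

```text
23.3 [0.5163 0.0253 0.2009] [179.9733   0.0593  84.328 ] [ 33.6864   5.416  -41.4068 102.3711   3.798   73.5832 -14.3394] [ 0.6151 -0.8255 -0.4155] 0.0400356841851596
lever_pin [237.5  56.4 114.6 118.1] 0.83 [0.5362, 0.0866, 0.019]
yoke [238.5   4.  111.6 170.9] 0.93 [0.5377, 0.1095, 0.019]
yoke [242.4  57.9 107.4 118.3] 0.43 [0.5373, 0.085, 0.019]
```

View pics/w14.png

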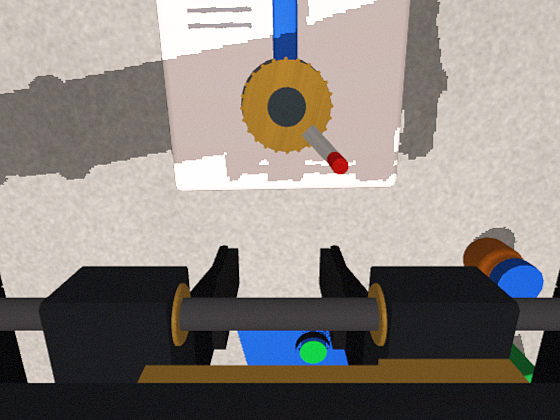

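```bash
python3 - <<'E'
from h import *
np.set_printoptions(precision=4,suppress=True)
z=np.load("pics/w14.npz");P=(z['K'],z['R'],z['c']);W=cloud(P,z['d']);im=z['im'].astype(int)
r=onz(P,(286.5,106.3),.1306)[0];print("ring",r,W[106,286],W[85,265])
m=(W[...,2]>.15)&(W[...,2]<.16);m[:140]=0;m[185:]=0;m[:,:315]=0;m[:,365:]=0
Q=W[m];p=Q.mean(0);print("pin",len(Q),p,(Q.min(0)+Q.max(0))/2,Q.max(0)-Q.min(0))
v=p[:2]-r[:2];print(np.hypot(*v),np.degrees(np.arctan2(v[1],v[0])))
y,x=np.where((im[...,0]>150)&(im[...,1]<60)&(np.arange(420)[:,None]<200));print(x.mean(),y.mean(),onz(P,(341,165.5),.156))
E
```

```text
ring [0.5274 0.0994 0.1306] [0.527  0.0997 0.1314] [0.5154 0.1132 0.1301]
pin 241 [0.5544 0.0641 0.1551] [0.5544 0.0638 0.1537] [0.0095 0.0095 0.0068]
0.044491440558509426 -52.62135713176453
339.8541666666667 165.78125 [[0.5554 0.0642 0.156 ]]
```

servo_tool(commands=[14,11.4,0,0,0,0,14.2,11.5,0,0,0,0,14.2,11.4,0,0,0,0,0,0,0,0,0,-7.2,0,0,0,0,0,-7.2,0,0,0,0,0,-7.2,0,0,0,0,0,-7.2,0,0,0,0,0,-7.2,0,0,0,0,0,-7.4,0,0,0,0,0,0])

```text
time_s: 24.45
tool_pos: [0.5543, 0.069, 0.2001]
tool_rot: [180.0, -0.1, 128.2]
force: [-0.2, -0.6, 0.4]
grip_width: 0.0405
```

```bash
python3 wl.py w15
```

```text
24.45 [0.5543 0.069  0.2001] [179.9795  -0.0762 128.2116] [ 32.8301  12.9408 -48.4125  96.7873   9.9157  74.7722  20.7311] [-0.2313 -0.556   0.438 ] 0.04047092624030924
```

View pics/w15.png

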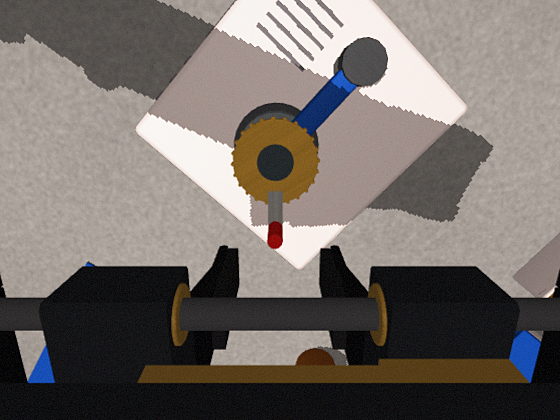

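servo_tool(commands=[-4,-2.8,10,0,0,0,0,0,20,0,0,0,0,0,18,0,0,0,0,0,10,0,0,0,0,0,2,0,0,0,0,0,0,0,0,0,0,0,0,0,0,0])

```text
time_s: 25.2
tool_pos: [0.5554, 0.0619, 0.1409]
tool_rot: [179.9, 0.0, 128.0]
force: [0.7, 0.0, 0.6]
grip_width: 0.0402
```

```bash
python3 wl.py w16; python3 crop.py w16 160 80 240 260 2.5 w16c
```

```text
25.2 [0.5554 0.0619 0.1409] [179.9411   0.0443 127.9745] [ 32.1276  15.8878 -47.3651 101.0172  12.5214  68.4726  19.2063] [0.6691 0.0153 0.6137] 0.04015636672357491
```

View pics/w16c.png

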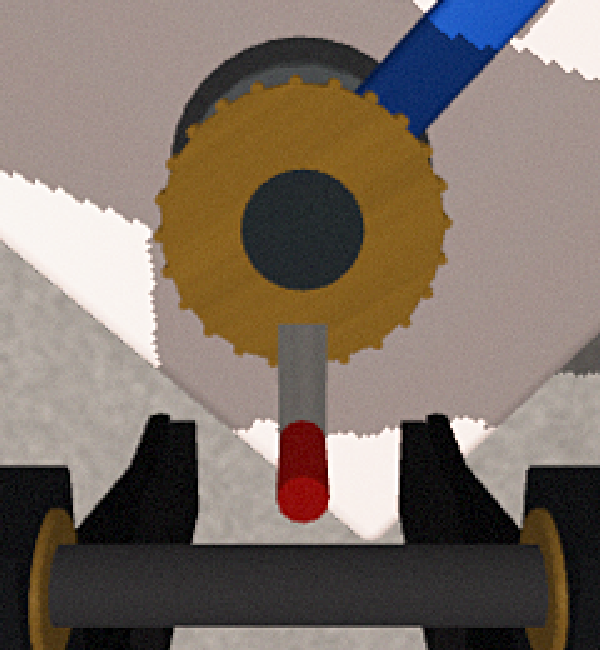

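servo_tool(commands=[1.5,0,0,0,0,0,0,0,0,0,0,0,0,0,0,0,0,0,0,0,0,0,0,0,0,0,0,0,0,0], jaw=4, newtons=8)

```text
time_s: 25.75
tool_pos: [0.5543, 0.063, 0.1403]
tool_rot: [179.9, 0.0, 128.0]
force: [0.9, 0.6, -1.5]
grip_width: 0.0093
```

servo_tool(commands=[0.1,-2.4,0.2,0,0,3,0.3,-5.5,0.5,0,0,7,0.3,-5.5,0.5,0,0,7,0.3,-5.5,0.5,0,0,7,0.3,-5.5,0.5,0,0,7,0.3,-5.5,0.5,0,0,7])

```text
time_s: 26.35
tool_pos: [0.5267, 0.0543, 0.1375]
tool_rot: [179.9, -0.1, 89.7]
force: [3.0, 3.6, -3.9]
grip_width: 0.0097
```

```bash
cat > st.py <<'E'
from h import *
np.set_printoptions(precision=4,suppress=True)
o=monitor.get_obs();c=np.array([.5272,.0997]);v=o['tool_pos'][:2]-c
a=np.degrees(np.arctan2(v[1],v[0]));th=np.radians(a);t=np.array([np.sin(th),-np.cos(th)])
print(o['time_s'],o['tool_pos'],o['tool_rot'],"r",np.hypot(*v),"ang",a,"screw",np.radians((-94.3+57.3-a+180)%360-180),"F",o['force'],"Ftan(cw)",o['force'][:2]@t,"Frad",o['force'][:2]@v/np.hypot(*v),o['wrist_torque'],o['grip_width'])
E
python3 st.py
```

```text
26.35 [0.5267 0.0543 0.1375] [179.892   -0.1103  89.7268] r 0.04537799012946052 ang -90.63816050389957 screw 0.9361625055062283 F [ 2.9853  3.5673 -3.8614] Ftan(cw) -2.9454146396967764 Frad -3.600344221840611 [ 0.6936 -0.6481 -0.0639] 0.00968095801396576
```

servo_tool(commands=[0.3,-5.5,0.5,0,0,7,0.3,-5.5,0.5,0,0,7,0.3,-5.5,0.5,0,0,7,0.3,-5.5,0.5,0,0,7,0.3,-5.5,0.5,0,0,7,0.3,-5.5,0.5,0,0,7,0,0,0,0,0,0])

```text
time_s: 27.05
tool_pos: [0.4972, 0.0669, 0.1346]
tool_rot: [179.9, -0.3, 47.9]
force: [4.6, 5.2, -5.4]
grip_width: 0.0092
```

```bash
python3 st.py
```

```text
27.05 [0.4972 0.0669 0.1346] [179.9345  -0.2854  47.9303] r 0.04442807887039032 ang -132.4799017491122 screw 1.6664386550027002 F [ 4.5712  5.215  -5.4184] Ftan(cw) 0.15057338623166183 Frad -6.933215132578952 [ 1.1149 -1.0988 -0.0245] 0.009242314830608184
```

servo_tool(commands=[1,-2.4,0.2,0,0,3,0.5,-2.4,0.2,0,0,3,0.1,-2.4,0.2,0,0,3,0.1,-2.4,0.2,0,0,3])

```text
time_s: 27.45
tool_pos: [0.492, 0.0733, 0.1339]
tool_rot: [179.9, -0.2, 35.9]
force: [5.6, 1.4, -3.2]
grip_width: 0.0095
```

```bash
python3 st.py
```

```text
27.45 [0.492  0.0733 0.1339] [179.9236  -0.2094  35.8804] r 0.04398087616111292 ang -143.1214676495006 screw 1.8521690175324328 F [ 5.6482  1.3914 -3.2036] Ftan(cw) -2.2766336306990054 Frad -5.353054519836762 [ 0.2332 -1.1429 -0.0136] 0.009533918670226573
```

servo_tool(commands=[0.3,-2.4,0.2,0,0,3,0.3,-2.4,0.2,0,0,3])

```text
time_s: 27.65
tool_pos: [0.4901, 0.0765, 0.1337]
tool_rot: [179.8, -0.2, 29.9]
force: [4.1, -2.4, -2.2]
grip_width: 0.0095
```

```bash
python3 st.py
```

```text
27.65 [0.4901 0.0765 0.1337] [179.8453  -0.1953  29.8611] r 0.043722338995412544 ang -147.95711838132019 screw 1.9365670442791583 F [ 4.129  -2.3873 -2.1731] Ftan(cw) -4.2143155304781015 Frad -2.2333705125381362 [-0.5527 -1.1534  0.    ] 0.00954110080118772
```

servo_tool(commands=[0.3,-2.4,0.2,0,0,3,0.1,-1.2,0.1,0,0,1.5])

```text
time_s: 27.85
tool_pos: [0.4893, 0.0784, 0.1337]
tool_rot: [179.7, -0.2, 25.4]
force: [6.2, -4.6, -2.0]
grip_width: 0.0094
```

```bash
python3 st.py
```

```text
27.85 [0.4893 0.0784 0.1337] [179.7373  -0.2093  25.3517] r 0.04348460611855296 ang -150.65836546411472 screw 1.9837126997838144 F [ 6.1844 -4.568  -1.9565] Ftan(cw) -7.012458428697447 Frad -3.1526303261384157 [-1.0229 -1.2687  0.048 ] 0.00939798786402731
```

servo_tool(commands=[0,-1.8,0.1,0,0,2,0,-1.8,0.1,0,0,2,0,0,0,0,0,0])

```text
time_s: 28.15
tool_pos: [0.4885, 0.0805, 0.1336]
tool_rot: [179.7, -0.3, 21.3]
force: [6.2, -6.2, -0.5]
grip_width: 0.0094
```

```bash
python3 st.py
```

```text
28.15 [0.4885 0.0805 0.1336] [179.661   -0.2638  21.3461] r 0.043257271669351754 ang -153.58385140973857 screw 2.0347720617557714 F [ 6.1739 -6.1852 -0.4984] Ftan(cw) -8.286134166395074 Frad -2.7775579407816178 [-1.3591 -1.4974  0.0276] 0.009421952586592855
```

servo_tool(commands=[0,-2,0.1,0,0,2,0,-2,0.1,0,0,2,0,0,0,0,0,0])

```text
time_s: 28.45
tool_pos: [0.4877, 0.0825, 0.1336]
tool_rot: [179.6, -0.3, 17.3]
force: [7.2, -8.9, -0.4]
grip_width: 0.0096
```

```bash
python3 st.py
```

```text
28.45 [0.4877 0.0825 0.1336] [179.5531  -0.3115  17.2854] r 0.04306546631465887 ang -156.5238913671566 screw 2.086085439152909 F [ 7.151  -8.8586 -0.3824] Ftan(cw) -10.974033692369476 Frad -3.030158065676744 [-2.0573 -1.6841  0.0847] 0.009594235051125012
```

servo_tool(commands=[0.2,-2,0,0,0,1,0.2,-2,0,0,0,1,0,-1,0,0,0,0,0,0,0,0,0,0])

```text
time_s: 28.85
tool_pos: [0.4869, 0.0848, 0.1335]
tool_rot: [179.4, -0.3, 15.2]
force: [8.1, -13.9, -0.1]
grip_width: 0.0094
```

```bash
python3 st.py
```

```text
28.85 [0.4869 0.0848 0.1335] [179.3787  -0.2708  15.2349] r 0.042981056847643334 ang -159.6908025048426 screw 2.1413584656236098 F [  8.0573 -13.9316  -0.1105] Ftan(cw) -15.86211843734569 Frad -2.7209291240965734 [-3.207  -1.6821  0.0533] 0.009384934392828581
```

servo_tool(commands=[0,0,0,0,0,0,0,0,0,0,0,0,0,0,0,0,0,0,0,0,-10,0,0,0,0,0,-30,0,0,0,0,0,-25,0,0,0,0,0,0,0,0,0,0,0,0,0,0,0], jaw=40)

```text
time_s: 29.65
tool_pos: [0.4829, 0.0928, 0.1981]
tool_rot: [180.0, -0.0, 15.5]
force: [0.3, 0.1, -0.7]
grip_width: 0.0396
```

```bash
python3 wl.py w17 lever_pin
```

```text
29.65 [0.4829 0.0928 0.1981] [179.9795  -0.0419  15.5277] [ 24.7869   1.5449 -39.0061 105.8138   1.0374  72.9459 -88.9849] [ 0.2527  0.0792 -0.6903] 0.03962702160480297
lever_pin [248.9 106.8  89.3 128.5] 0.66 [0.4957, 0.0829, 0.019]
```

View pics/w17.png

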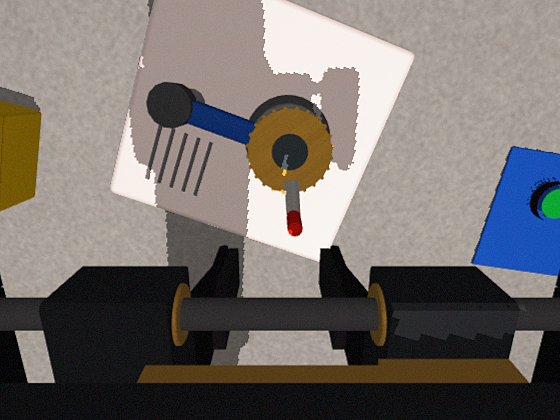

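```bash
cat > pin.py <<'E'
from h import *
import sys
np.set_printoptions(precision=4,suppress=True)
z=np.load(f"pics/{sys.argv[1]}.npz");P=(z['K'],z['R'],z['c']);W=cloud(P,z['d']);im=z['im'].astype(int)
red=(im[...,0]>1.8*im[...,1]+30)&(im[...,0]>1.8*im[...,2]+30)
m=red&(W[...,2]>.141)&(W[...,2]<.16);Q=W[m];p=(Q.min(0)+Q.max(0))/2;print("pin",m.sum(),Q.mean(0),p,np.median(Q[:,2]))
g=(im.max(2)<70)&(W[...,2]>.11)&(np.hypot(W[...,0]-.5272,W[...,1]-.0997)<.02);v,u=np.where(g);
s=W[(np.hypot(W[...,0]-.5272,W[...,1]-.0997)<.026)&(np.hypot(W[...,0]-.5272,W[...,1]-.0997)>.015)][:,2];print("flange z",np.median(s))
r=onz(P,(u.mean(),v.mean()),np.median(s))[0];print("ring",r,g.sum())
d=Q.mean(0)[:2]-r[:2];a=np.degrees(np.arctan2(d[1],d[0]));print(np.hypot(*d),a,"screw",np.radians((-94.3+57.3-a+180)%360-180))
hub=(W[...,2]>.111)&(W[...,2]<.118)&(np.hypot(W[...,0]-.533,W[...,1]-.184)<.02);q=W[hub];print("hub",q.min(0),q.max(0),(q.min(0)+q.max(0))/2)
b=(W[...,2]>.105)&(W[...,2]<.1115)&(im[...,2]>1.5*im[...,0])&(np.abs(W[...,1]-.148)<.03);q=W[b];
if len(q)>20:
    l=cv2.fitLine(q[:,:2].astype(np.float32),cv2.DIST_HUBER,0,.01,.01).ravel();print("bar",len(q),np.degrees(np.arctan2(l[1],l[0])),q.mean(0))
E
python3 pin.py w14; python3 pin.py w17; python3 crop.py w17 230 80 120 170 3.5 w17c
```

```text
pin 273 [0.5541 0.0648 0.1536] [0.5545 0.064  0.1495] 0.15512234466717567
flange z 0.13052253800409513
ring [0.523  0.0734 0.1305] 1372
0.03227158048814028 -15.485586858749773 screw -0.3754973459491524
pin 204 [0.4858 0.0846 0.1472] [0.4851 0.0844 0.1453] 0.14794055381927018
flange z 0.2910433040736779
ring [0.5208 0.0987 0.291 ] 5484
0.037727376057693954 -158.06256351442357 screw 2.1129403342314492
hub [0.5192 0.169  0.1112] [0.5487 0.1985 0.1162] [0.5339 0.1837 0.1137]
bar 1462 85.544174 [0.5316 0.1489 0.1088]Traceback (most recent call last):
  File "pin.py", line 11, in <module>
    hub=(W[...,2]>.111)&(W[...,2]<.118)&(np.hypot(W[...,0]-.533,W[...,1]-.184)<.02);q=W[hub];print("hub",q.min(0),q.max(0),(q.min(0)+q.max(0))/2)
                                                                                                         ~~~~~^^^
    return umr_minimum(a, axis, None, out, keepdims, initial, where)
ValueError: zero-size array to reduction operation minimum which has no identity
```

View pics/w17c.png

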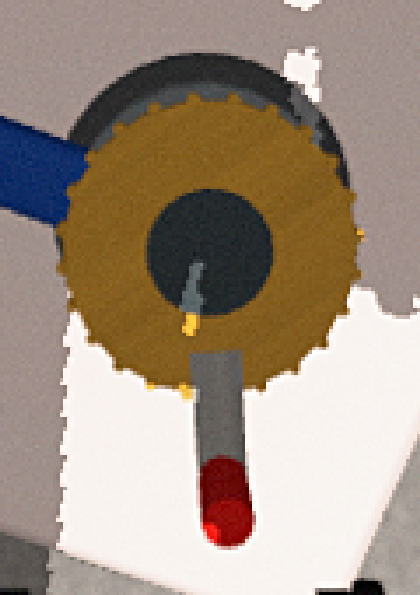

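```bash
python3 - <<'E'
from h import *
np.set_printoptions(precision=4,suppress=True)
def go(n,pinpx,ringpx,pz,fz):
    z=np.load(f"pics/{n}.npz");P=(z['K'],z['R'],z['c']);W=cloud(P,z['d'])
    a,b=map(lambda q:int(round(q)),pinpx);print("pinz",np.median(W[b-2:b+3,a-2:a+3,2]));a,b=map(lambda q:int(round(q)),ringpx);print("winz",np.median(W[b-6:b+7,a-6:a+7,2]))
    p=onz(P,pinpx,pz)[0];r=onz(P,ringpx,fz)[0];d=(p-r)[:2];an=np.degrees(np.arctan2(d[1],d[0]));print(n,p,r,np.hypot(*d),an,"screw",np.radians((-94.5+57.3-an+180)%360-180))
go("w14",(341,165.5),(286.5,106.3),.1556,.131)
go("w15",(274.8,241),(275.5,162),.1556,.131)
go("w17",(294.7,228.7),(289.6,151.3),.148,.1235)
E
```

```text
pinz 0.15533578832709347
winz 0.13106145849508838
w14 [0.5554 0.0641 0.1556] [0.5273 0.0995 0.131 ] 0.04511958782779215 -51.507246227674095 screw 0.24970855356645105
pinz 0.15543505535051852
winz 0.13101390711313649
w15 [0.5548 0.0643 0.1556] [0.5273 0.0997 0.131 ] 0.04481486418687359 -52.18338182281359 screw 0.26150934589156666
pinz 0.14805822630698287
winz 0.12364834395402066
w17 [0.4851 0.0842 0.148 ] [0.5275 0.0991 0.1235] 0.04500331886392106 -160.68747864623285 screw 2.155263087362953
```

servo_tool(commands=[0,4.5,0,0,0,-3.8,0.3,4.2,10,0,0,0,0,0,25,0,0,0,0,0,20,0,0,0,0,0,9,0,0,0,0,0,0,0,0,0])

```text
time_s: 30.35
tool_pos: [0.4842, 0.0839, 0.1315]
tool_rot: [-179.9, 0.2, 19.3]
force: [0.5, -0.3, 0.1]
grip_width: 0.0399
```

servo_tool(commands=[0,0,0,0,0,0,0,0,0,0,0,0,0,0,0,0,0,0,0,0,0,0,0,0], jaw=4)

```text
time_s: 30.75
tool_pos: [0.4863, 0.0841, 0.1342]
tool_rot: [180.0, -0.1, 19.3]
force: [-1.1, 0.3, -0.2]
grip_width: 0.016
```

```bash
python3 st.py
```

```text
30.75 [0.4863 0.0841 0.1342] [179.9658  -0.0649  19.2815] r 0.043812291171486877 ang -159.1656052032677 screw 2.132192043488537 F [-1.0942  0.3327 -0.2314] Ftan(cw) 0.7000781395854975 Frad 0.9043456316981973 [-0.0074  0.0017 -0.0612] 0.015955859114355184
```

servo_tool(commands=[0,0,0,0,0,0,0,0,0,0,0,0,0,-2,0,0,0,0.5,0,-2,0,0,0,0.5,0,-1.5,0,0,0,0.5,0,0,0,0,0,0])

```text
time_s: 31.35
tool_pos: [0.4861, 0.0843, 0.134]
tool_rot: [179.6, -0.1, 17.6]
force: [3.6, -10.3, 0.3]
grip_width: 0.0094
```

```bash
python3 st.py
```

```text
31.35 [0.4861 0.0843 0.134 ] [179.5822  -0.0936  17.5871] r 0.04392620148782264 ang -159.43595910605515 screw 2.136910609237796 F [  3.5513 -10.306    0.3288] Ftan(cw) -10.896681322730128 Frad 0.2950253001982665 [-2.4165 -0.9644  0.0215] 0.009411113870903265
```

servo_tool(commands=[0,-2,0,0,0,0.5,0,-2,0,0,0,0.5,0,-1,0,0,0,0.5,0,0,0,0,0,0])

```text
time_s: 31.75
tool_pos: [0.4854, 0.0869, 0.134]
tool_rot: [179.4, -0.1, 16.0]
force: [6.3, -15.5, -0.2]
grip_width: 0.0142
```

```bash
python3 st.py
```

```text
31.75 [0.4854 0.0869 0.134 ] [179.4301  -0.1397  16.0078] r 0.043696800714986876 ang -162.97953234672957 screw 2.1987576295731297 F [  6.3396 -15.5056  -0.1658] Ftan(cw) -16.682138864957988 Frad -1.5232476645572741 [-3.3024 -1.463   0.0252] 0.014233350385423046
```

servo_tool(commands=[0,4,0,0,0,0,0,0,0,0,0,0,0,0,0,0,0,0], jaw=4, newtons=30)

```text
time_s: 32.05
tool_pos: [0.4859, 0.0849, 0.134]
tool_rot: [179.6, -0.1, 16.1]
force: [4.6, -10.6, -0.8]
grip_width: 0.0089
```

```bash
python3 st.py
```

```text
32.05 [0.4859 0.0849 0.134 ] [179.5911  -0.1196  16.0608] r 0.04384698927733809 ang -160.34130971664928 screw 2.152711958277604 F [  4.5956 -10.5972  -0.7784] Ftan(cw) -11.525538370564707 Frad -0.7626472453335977 [-2.4043 -1.0727 -0.0493] 0.008909242961648734
```

servo_tool(commands=[0,-2,0,0,0,0.5,0,-2,0,0,0,0.5,0,-1,0,0,0,0.5,0,0,0,0,0,0])

```text
time_s: 32.45
tool_pos: [0.4853, 0.0869, 0.134]
tool_rot: [179.4, -0.1, 14.5]
force: [6.2, -15.9, -0.4]
grip_width: 0.0089
```

```bash
python3 st.py
```

```text
32.45 [0.4853 0.0869 0.134 ] [179.3694  -0.1408  14.4611] r 0.0438196300671732 ang -162.99301232847736 screw 2.198992899637737 F [  6.1798 -15.8566  -0.3674] Ftan(cw) -16.970729084848514 Frad -1.271664639002617 [-3.6179 -1.5049  0.0449] 0.008861488341955642
```

servo_tool(commands=[0,2.5,0,0,0,0,0,2.5,0,0,0,0,0,0,0,0,0,0])

```text
time_s: 32.75
tool_pos: [0.4855, 0.0864, 0.134]
tool_rot: [179.7, -0.1, 14.6]
force: [4.4, -8.6, 0.0]
grip_width: 0.0088
```

servo_tool(commands=[0,0,0,0,0,0,0,0,0,0,0,0,0,0,0,0,0,0,0,0,-10,0,0,0,0,0,-30,0,0,0,0,0,-30,0,0,0,0,0,-10,0,0,0,0,0,0,0,0,0,0,0,0,0,0,0], jaw=40)

```text
time_s: 33.65
tool_pos: [0.4829, 0.0903, 0.2127]
tool_rot: [-180.0, 0.1, 14.8]
force: [0.2, 0.3, 1.4]
grip_width: 0.0401
```

```bash
python3 wl.py w18; python3 crop.py w18 130 60 230 200 3.4 w18c
python3 - <<'E'
from h import *
for c in ["top","scene"]:
    im,d=read_camera(c);cv2.imwrite(f"pics/{c}9.png",im[:,:,::-1])
E
```

```text
33.65 [0.4829 0.0903 0.2127] [-179.9959    0.0746   14.8059] [ 24.9417   0.9332 -38.6261 104.6103   0.6011  74.7361 -89.0338] [0.214  0.2558 1.4285] 0.04014962092412979
```

View pics/w18c.png

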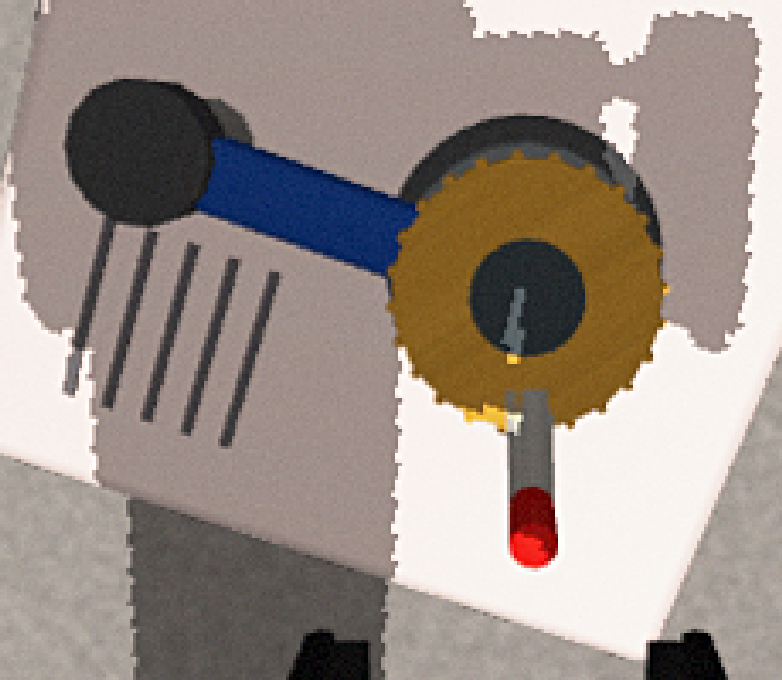

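View pics/scene9.png

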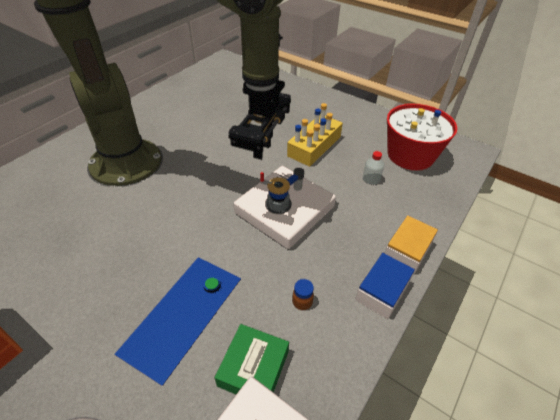

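```bash
python3 pin.py w18 | tail -2; python3 - <<'E'
from h import *
np.set_printoptions(precision=4,suppress=True)
z=np.load("pics/w18.npz");P=(z['K'],z['R'],z['c']);W=cloud(P,z['d'])
pp=np.array((533,545))/3.4+[130,60]-.4;rp=np.array((527,298))/3.4+[130,60]-.4
p=onz(P,pp,.1477)[0];r=onz(P,rp,.1232)[0];d=(p-r)[:2];an=np.degrees(np.arctan2(d[1],d[0]))
a,b=map(int,pp);u,v=map(int,rp);print(np.median(W[b-2:b+3,a-2:a+3,2]),np.median(W[v-6:v+7,u-6:u+7,2]),p,r,np.hypot(*d),an,"screw",np.radians((-94.5+57.3-an+180)%360-180))
E
```

```text
hub [0.5191 0.1692 0.111 ] [0.5485 0.1985 0.1161] [0.5338 0.1839 0.1136]
bar 1303 85.91101 [0.5317 0.1491 0.1089]
0.1479912255964089 0.12351823386727212 [0.4841 0.0866 0.1477] [0.5272 0.0991 0.1232] 0.044835879180411056 -163.79363187283752 screw 2.2094756882386504
```

```bash
python3 -c "
from h import *
print(env.sign_off())"
```

```text
the job is handed in; nothing more can be done
None
```

The amber filter is fitted and clamped, and I handed the job in at about 34 s of the 70 s allowed. I dropped the spacer into the barrel, then the amber filter on top. I then swung the yoke to its stop and turned the brass ring clockwise by the red pin.

**Last checks**
- **Spacer:** its window lay level at z = 76.2 mm (76 expected). It rubbed the barrel wall lightly going in, at about 5 N, before I shifted it about 2 mm.
- **Filter:** its top lay level at 90.2 mm (90 expected), measured before the yoke covered it.
- **Yoke:** it stalled against its stop, and the ring's centre was within about 1 mm of the barrel's axis.
- **Screw:** the last picture shows about 2.2 rad by the pin's angle. The ring's height suggests a slightly lower 2.1 to 2.15. Resistance rose steadily from about 1.95 rad, and the final push on the pin was about 17 N (0.75 N m).
- **Second nudge:** I nudged the ring once more after the first stop at about 2.15 rad. On the first try the 8 N grip was too weak and the fingers gave way, so I gripped at 30 N and moved it the last few degrees.
- **Other things:** the scene picture shows the green filter, jar, flask and wipes looking unmoved; I checked that by eye only. The gripper stood clear, about 65 mm above the pin.

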